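# Load the dry-block heater

### The job

Load the dry-block heater for the next run: put each of the four containers standing in front of and beside the centrifuge into the heater block bored for it, one to a block (green-capped vial in the green block, brown dropper bottle in the black block, pink vial in the magenta block, yellow-lidded specimen jar in the gold block). Keep them upright, lower each one until it stands on the floor of its well rather than dropping it in, and leave all four released there.

Things in the scene. Friction and masses are not known exactly. Their poses are not given: they have to be found in the camera images.
- green_cap_vial: small clear vial with white label and ribbed green screw cap. Body 27 mm in diameter, cap 31 mm in diameter from 38 to 58 mm height; 58 mm tall, about 25 g. Origin: centre of its underside, z up along its axis; it stands upright on the worktop at the start. Round, so any grasp direction does. Grip it by the cap.
- brown_bottle: brown dropper bottle with white label and slim black dropper top. Body 32 mm in diameter up to 60 mm height, dropper top 22 mm in diameter above it; 82 mm tall, about 55 g. Origin: centre of its underside, z up along its axis; it stands upright on the worktop at the start. Round, so any grasp direction does. Grip it at the upper part of the body (40 to 60 mm height) or by the dropper top.
- pink_vial: pink vial with pink domed cap. Body 39 mm in diameter, cap 46 mm in diameter from 74 to 100 mm height; 100 mm tall, about 50 g. Origin: centre of its underside, z up along its axis; it stands upright on the worktop at the start. Round, so any grasp direction does. Grip it by the cap.
- yellow_jar: clear specimen jar with white label and yellow screw lid. Body 44 mm in diameter, lid 48 mm in diameter from 49 to 70 mm height; 70 mm tall, about 45 g. Origin: centre of its underside, z up along its axis; it stands upright on the worktop at the start. Round, so any grasp direction does. Grip it by the lid.
- green_block: green anodised heater block, 80x80x46 mm, one round well in its top with a bare silver sleeve: bore 32 mm, 28 mm deep, mouth flared to 43 mm over its top 11 mm; bored for the green-capped vial (27 mm body). Origin: centre of its underside, 18 mm above the worktop; z up, along the well's axis; well floor 18 mm, top face 46 mm above the origin. Fixed in the heater's tray.
- black_block: black anodised heater block, 80x80x46 mm, one round well in its top with a bare silver sleeve: bore 37 mm, 32 mm deep, mouth flared to 48 mm over its top 11 mm; bored for the brown dropper bottle (32 mm body). Origin: centre of its underside, 18 mm above the worktop; z up, along the well's axis; well floor 14 mm, top face 46 mm above the origin. Fixed in the heater's tray.
- magenta_block: magenta anodised heater block, 80x80x46 mm, one round well in its top with a bare silver sleeve: bore 44 mm, 34 mm deep, mouth flared to 55 mm over its top 11 mm; bored for the pink vial (39 mm body). Origin: centre of its underside, 18 mm above the worktop; z up, along the well's axis; well floor 12 mm, top face 46 mm above the origin. Fixed in the heater's tray.
- gold_block: gold anodised heater block, 80x80x46 mm, one round well in its top with a bare silver sleeve: bore 49 mm, 34 mm deep, mouth flared to 60 mm over its top 11 mm; bored for the yellow-lidded jar (44 mm body). Origin: centre of its underside, 18 mm above the worktop; z up, along the well's axis; well floor 12 mm, top face 46 mm above the origin. Fixed in the heater's tray.
- heater: the dry-block heater: off-white housing, 202 (y) x 226 mm (x), rim 30 mm high, sloping dark control panel on its -x side. Origin: on the worktop under the middle of the tray that holds the four blocks two by two, 88 mm from centre to centre, axes parallel. Fixed. Beside it stands the centrifuge, 180 mm high, from x = 0.51 m on and y = -0.05 to 0.15 m: carry round its front.
Mind the look-alikes: they are no part of the job. There is more than one size of the yellow_jar; the job needs the largest.

How it is judged:
By the outcome, as a careful person would: the job done as asked, in the order asked, and still so for the second after the job is handed in, with the robot touching nothing.
It also fails if it takes over 115 s, if anything falls off the work surface, if the arm or the gripper's body presses on something with over 40 N, if the wrist force passes 120 N, or if a joint passes its speed limit or range.

### The arm

A 6-joint arm with a two-finger parallel gripper is mounted at the origin on a cart in front of the work surface, level with it; the furniture and walls round the work are solid. World frame = base frame: x ahead of the robot, y to its left, z up, the work surface at z = 0. Lengths are in mm, angles in rad, forces in N, time in s.
With the tool pointing down it reaches from about 250 to 775 mm from the base axis. Payload 4 kg.
Tool frame: the origin (TCP) lies at the centre of the arm's flange, where the gripper is bolted on; the fingertips stand 199 mm ahead of it and the grasp point (between the pads) lies 180 mm ahead of it (finger_overhang is the distance from the TCP to the fingertips, in mm); z points along the fingers, y is the line along which they close (so a half turn about z gives the same grasp; the last joint's range is limited). The gripper opens to 94 mm and grips with 3 to 60 N. Pads are 16 mm wide; open, the fingers measure 119 mm over their backs; the gripper's body (75 mm by 177 mm) begins 78 mm behind the grasp point.
Start: joints at [1.117, 0.087, 1.371, -0, 1.684, -0.103], TCP at [189.01, 516.503, 404.706] pointing down, gripper open.
Joint ranges: [-3.1, 3.1], [-0.76, 2.03], [0.27, 2.55], [-1.08, 4.22], [0.17, 2.65], [-2.57, 2.57]. Speed limits (rad/s): [2.79, 2.79, 3.14, 3.14, 3.14, 3.14].

### API

Orientations are given as a rotation vector (axis times angle).
In Python, from workcell import * gives the robot as it stands. The module is installed in compiled form; this text tells all that it offers.
- The arm moves only by the tool apply_moves, never from a script. Its argument "plan" is a list of rows, each an object of numbers: "ax", "ay", "az": the turn, a rotation vector about the tool's x, y, z in degrees; "x", "y", "z": the shift along the tool's x, y, z in cm; "fingers": the opening, from 0 (shut) to 1 (fully open). A call has 1 to 5 rows; each row shifts and turns the commanded pose from where the row before left it, along the tool's axes as they then stand; what a row does not reach is not made up. A row lasts 1/10 s, in which the tool goes at most 50 mm and 8.59 degrees, less where a joint would pass 70% of its speed; a pose out of reach is approached as far as the arm can. A call with a gripper value outside its range is refused whole. The fingers move at their own pace and stop on an object; the grip force is fixed at half the most. Time passes only in rows, so rows that do not move let the fingers close. It gives the time, the measured TCP pose, the force, the opening and the grip force at its end, in the units of the state.
- observe(): the state, without advancing time (a new reading comes with each control period).
- camera(name): name is "scene" or "top"; returns a dict with "color" (420x560x3 uint8, blue, green, red), "vertical_fov" (degrees; the focal length in pixels is half the picture's height over the tangent of half this angle, whatever the lens; pixels are square), "cx", "cy" (the principal point, pixels), "R" (3x3) and "t" (3): a world point X has camera coordinates R X + t. Camera axes: x right, y down, z forward; pixel columns grow to the right and rows downward; lengths in mm; the calibration is good to about 2 mm. A picture is of the moment at which its call begins. There is no depth.
- finish_job(): hands the job in; it is judged then, once.
Trained networks look in the newest picture that a camera, given by its name, has taken for a name from the list of things; names that differ only in an ending like _2 or _b are one class to them, and where a whole thing is asked for, a point or a joint stands for the part that bears it (a point fixed in the world has none). Each returns a list of dicts, best first, with "score" (0 to 1); they miss things now and then, are a little off and sometimes report something else, mostly with a low value. They report only what shows in the picture. A call takes as long as a camera call. They do not tell look-alikes from the thing itself.
- search_frame(camera, target): "box" ([centre column, centre row, width, height] in pixels, round what is visible of it).
- landmark_of(camera, target): "at" ([column, row] in pixels: a listed point, or the origin of a listed thing).
The state is a dict: "t": time; "joint_positions": joint angles; "joint_vel": joint speeds; "effort": joint torques, N m; "ee_pos": TCP position; "tcp_rot": TCP orientation; "wrist_force": force on the tool from outside, world axes, zero at the start; "wrist_torque": the same for the moment, N m; "grip_width": finger opening in mm; "grip_force": force on a finger pad.
Only numpy, scipy, OpenCV 4.12 (cv2) and the standard library are available. Lean on these libraries where they do the work, as an engineer would, in place of code of your own. Each camera call takes 0.05 s, during which the arm holds its last target. There are 200 camera calls.

## Working session

There is one attempt and no reset: what is moved stays moved. The work goes in short steps, Python scripts to look and compute and a tool call to move; the robot and the scene stay as the last step left them, time stands still between calls to the robot, and variables do not carry over. Pictures are saved under pics/ and viewed, at most 14 in all, crops included, and the job is handed in when it is done.

Besides the shell and the picture viewer there is one more tool, called after "Request:" as a command line: name --argument value ..., lists and objects as JSON in quotes. apply_moves: Moves the arm, as the interface text tells. Its arguments: {"type":"object","properties":{"plan":{"type":"array","items":{"type":"object","properties":{"ax":{"type":"number"},"ay":{"type":"number"},"az":{"type":"number"},"x":{"type":"number"},"y":{"type":"number"},"z":{"type":"number"},"fingers":{"type":"number"}}}}},"required":["plan"]}

```bash
mkdir -p pics
cat > h.py <<'E'
from workcell import *
import numpy as np, cv2
def K(c):
    f=c["color"].shape[0]/2/np.tan(np.radians(c["vertical_fov"])/2); return f,c["cx"],c["cy"]
def ray(c,uv):
    f,cx,cy=K(c); R=np.array(c["R"]); t=np.array(c["t"])
    d=R.T@np.array([(uv[0]-cx)/f,(uv[1]-cy)/f,1]); return -R.T@t,d
def atz(c,uv,z):
    o,d=ray(c,uv); return o+d*(z-o[2])/d[2]
def proj(c,X):
    f,cx,cy=K(c); p=np.array(c["R"])@np.array(X)+np.array(c["t"]); return [f*p[0]/p[2]+cx,f*p[1]/p[2]+cy]
def tri(c1,a,c2,b):
    o1,d1=ray(c1,a);o2,d2=ray(c2,b);d1/=np.linalg.norm(d1);d2/=np.linalg.norm(d2)
    s=np.linalg.lstsq(np.c_[d1,-d2],o2-o1,rcond=None)[0]
    p,q=o1+d1*s[0],o2+d2*s[1]; return (p+q)/2,np.linalg.norm(p-q)
NAMES="green_cap_vial brown_bottle pink_vial yellow_jar green_block black_block magenta_block gold_block heater".split()
E
python3 - <<'E'
from h import *
np.set_printoptions(precision=1,suppress=True)
for n in ("scene","top"):
    c=camera(n); cv2.imwrite(f"pics/{n}0.png",c["color"]); print(n,c["vertical_fov"],c["cx"],c["cy"],-np.array(c["R"]).T@np.array(c["t"]))
    for k in NAMES:
        print(k,[(np.round(d["box"]).astype(int).tolist(),round(d["score"],2)) for d in search_frame(n,k)][:4],[(np.round(d["at"]).astype(int).tolist(),round(d["score"],2)) for d in landmark_of(n,k)][:4])
s=observe();print(s)
E
```

```text
scene 51.390395584733746 278.50801873133776 205.92164862241907 [-270.8 -513.   696.6]
green_cap_vial [([274, 256, 13, 30], 0.54), ([182, 217, 101, 45], 0.33)] [([273, 261], 0.52)]
brown_bottle [([233, 239, 17, 30], 0.5)] [([229, 250], 0.63)]
pink_vial [([320, 273, 22, 45], 0.76)] [([319, 287], 0.86)]
yellow_jar [([355, 252, 21, 30], 0.83), ([367, 210, 12, 18], 0.66), ([340, 301, 16, 28], 0.66)] [([352, 262], 0.92), ([341, 309], 0.72), ([186, 210], 0.62), ([367, 219], 0.47)]
green_block [([165, 198, 41, 28], 0.69)] [([168, 206], 0.69), ([208, 200], 0.2)]
black_block [([207, 196, 35, 28], 0.8)] [([205, 201], 0.77)]
magenta_block [([188, 208, 41, 27], 0.57)] [([191, 218], 0.9)]
gold_block [([185, 185, 32, 19], 0.67), ([320, 273, 17, 45], 0.39)] []
heater [([183, 215, 103, 46], 0.56)] [([184, 208], 0.63)]
top 55.95694761723538 281.53169476826014 211.3454299874293 [ 430.    75.2 1032.5]
green_cap_vial [([326, 275, 14, 13], 0.53)] [([320, 274], 0.69)]
brown_bottle [] [([275, 278], 0.52), ([200, 257], 0.52)]
pink_vial [([386, 281, 26, 20], 0.78), ([390, 228, 18, 19], 0.72)] [([378, 281], 0.
[... 214 characters left out ...]
22, 18], 0.27)] [([167, 262], 0.96), ([200, 254], 0.62)]
black_block [([199, 222, 35, 36], 0.86)] [([196, 223], 0.76)]
magenta_block [([200, 254, 42, 38], 0.7)] [([200, 255], 0.71)]
gold_block [([164, 226, 38, 34], 0.97)] [([168, 227], 0.93)]
heater [([186, 200, 86, 191], 0.87)] [([184, 240], 0.68)]
{'t': 1.9, 'joint_positions': array([ 1.1,  0.1,  1.4,  0. ,  1.7, -0.1]), 'joint_vel': array([-0.,  0., -0., -0.,  0.,  0.]), 'effort': array([ -0. , -34. , -30.3,   0.1,   0. ,   0. ]), 'ee_pos': array([189. , 516.5, 404.7]), 'tcp_rot': array([-0.5, -3.1, -0. ]), 'wrist_force': array([-0.4, -0.5, -0. ]), 'wrist_torque': array([-0.,  0.,  0.]), 'grip_force': 0.0, 'grip_width': 93.87581100282357}
```

View pics/scene0.png

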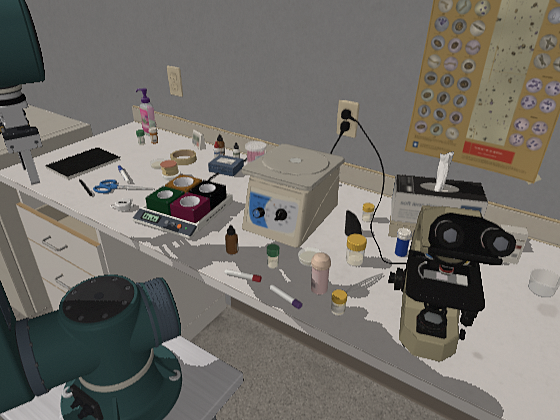

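View pics/top0.png

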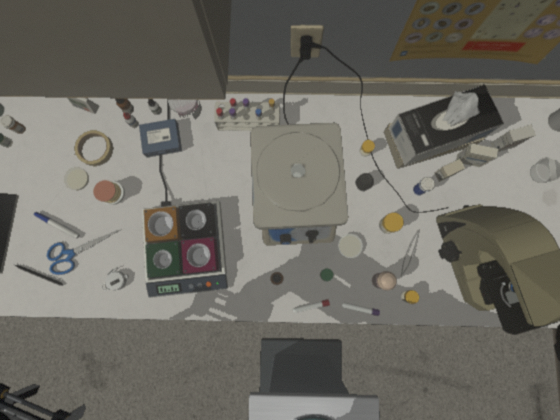

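The scene picture shows the heater at about (185,205), the brown bottle at (232,240), the green vial at (273,256), the pink vial at (320,273) and the large yellow jar at (355,250). There are smaller yellow jars at (340,301) and (367,211). In the top view these are at (277,278), (326,275), (387,281) and (393,223). Next I'll enlarge both pictures for precision.

Run:
```python
from h import *
import pickle
cs={n:camera(n) for n in("scene","top")}; pickle.dump(cs,open("c0.pkl","wb"))
def crop(n,x,y,w,h,s):
    im=cv2.resize(cs[n]["color"][y:y+h,x:x+w],None,fx=s,fy=s,interpolation=cv2.INTER_CUBIC)
    for i in range(0,w,10): cv2.line(im,(int((i+.5)*s),0),(int((i+.5)*s),6 if (x+i)%50 else 16),(0,0,255),1)
    for i in range(0,h,10): cv2.line(im,(0,int((i+.5)*s)),(6 if (y+i)%50 else 16,int((i+.5)*s)),(0,0,255),1)
    return im
a=crop("top",140,200,90,100,6); b=crop("top",260,200,160,110,5)
cv2.imwrite("pics/t1.png",a);cv2.imwrite("pics/t2.png",b)
cv2.imwrite("pics/s1.png",crop("scene",130,160,110,90,6)); cv2.imwrite("pics/s2.png",crop("scene",220,210,160,110,5))
```

```text
(no output)
```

View pics/t1.png

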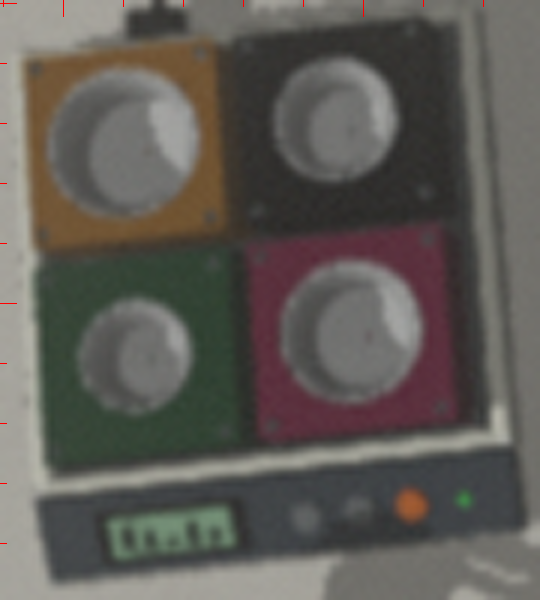

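View pics/t2.png

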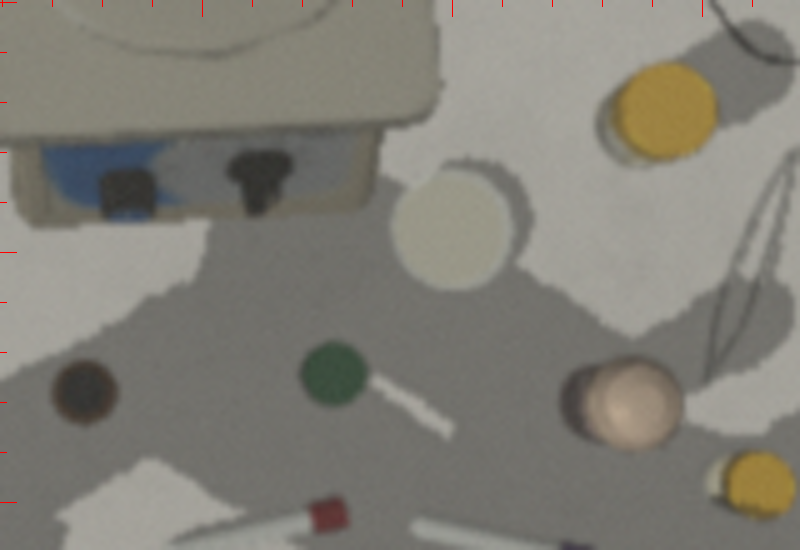

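View pics/s1.png

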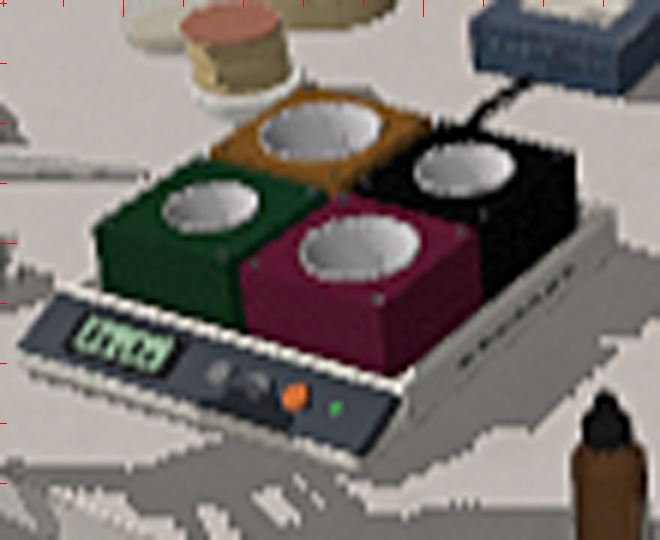

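View pics/s2.png

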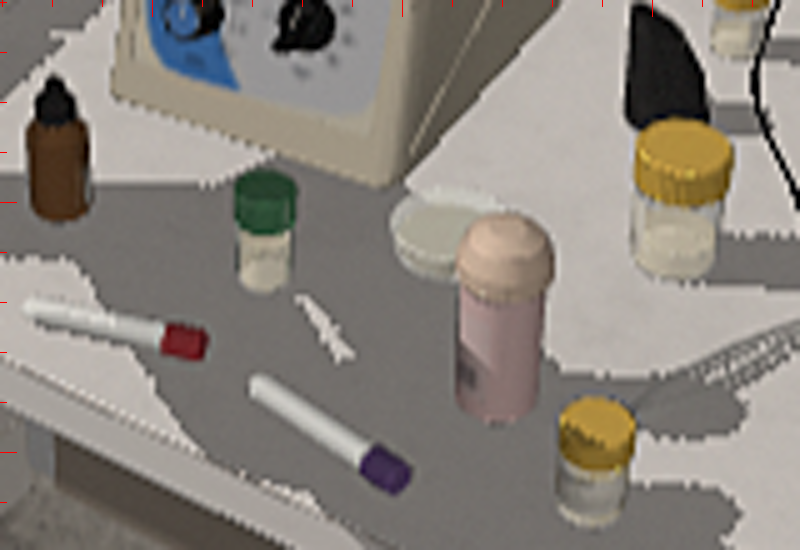

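The crops show the wells clearly: top rims are near (160,223), (196,219), (162,259) and (198,255), with matching ellipses in the scene view. Lids and caps are also distinct, and the large yellow jar is at top (393,222). Next I'll triangulate and check.

Run:
```python
from h import *
import pickle
np.set_printoptions(precision=1,suppress=True)
cs=pickle.load(open("c0.pkl","rb"));T,S=cs["top"],cs["scene"]
g=lambda p,o,s:((np.array(p)+.5)/s-.5+o)
t1=lambda *p:g(p,(140,200),6); t2=lambda *p:g(p,(260,200),5)
s1=lambda *p:g(p,(130,160),6); s2=lambda *p:g(p,(220,210),5)
D=dict(green_w=(t1(136,356),s1(211.5,207.5),64),black_w=(t1(336,119),s1(465,169.5),64),magenta_w=(t1(351.5,331.5),s1(359.5,248),64),gold_w=(t1(123.5,142),s1(320.5,130),64),
 green=(t2(334,374),s2(266,190),58),brown=(t2(85.5,392),s2(58,128),60),pink=(t2(634,404),s2(504,272),80),yellow=(t2(667,111),s2(684,147),70),small=(t2(760,485),s2(597,420),55))
P={}
for k,(a,b,z) in D.items():
    p,e=tri(T,a,S,b); q=atz(T,a,z); r=atz(S,b,z); P[k]=q; print(k,p,round(e,1),"top@z",q[:2],"scene@z",r[:2])
for a,b in (("green_w","magenta_w"),("black_w","gold_w"),("green_w","gold_w"),("black_w","magenta_w")): 
    d=P[a]-P[b]; print(a,b,np.linalg.norm(d),np.degrees(np.arctan2(d[1],d[0])))
# overlay
im=cv2.resize(S["color"],None,fx=4,fy=4,interpolation=cv2.INTER_CUBIC)
def ring(c,p,r,z,col):
    a=np.linspace(0,2*np.pi,60); pts=np.array([proj(c,[p[0]+r*np.cos(t),p[1]+r*np.sin(t),z]) for t in a])
    cv2.polylines(im,[np.round((pts+.5)*4).astype(int)],True,col,1)
for k,L in dict(green=[(13.5,0),(15.5,38),(15.5,58)],brown=[(16,0),(16,60),],pink=[(19.5,0),(23,74)],yellow=[(22,0),(24,49),(24,70)]).items():
    for r,z in L: ring(S,P[k],r,z,(255,0,255))
for k,r in dict(green_w=21.5,black_w=24,magenta_w=27.5,gold_w=30).items(): ring(S,P[k],r,64,(0,255,255))
cv2.imwrite("pics/ov.png",im[660:1260,560:560+0+800+160][:, :800+160][:, 100:900])
cv2.imwrite("pics/ov.png",cv2.resize(im[680:1240,560:1520],(800,467)))
```

```text
green_w [472.5 377.2  61.5] 0.5 top@z [472.2 376.6] scene@z [469.7 373.5]
black_w [571.7 301.2  61.3] 0.2 top@z [571.3 300.7] scene@z [568.2 297.7]
magenta_w [484.1 289.7  62. ] 0.2 top@z [483.9 289.3] scene@z [481.8 287.1]
gold_w [560.  388.7  62.5] 0.3 top@z [559.9 388.1] scene@z [558.  386.8]
green [443.6 -25.4  53.3] 0.9 top@z [443.3 -24.5] scene@z [438.8 -29.2]
brown [432.2  96.2  49.1] 0.3 top@z [432.1  96.1] scene@z [420.5  85.9]
pink [ 431.6 -165.3   73.4] 1.2 top@z [ 431.9 -164.2] scene@z [ 423.7 -168.5]
yellow [ 574.6 -187.3   67. ] 0.6 top@z [ 574.  -186.2] scene@z [ 570.9 -189. ]
small [ 394.4 -232.7   47. ] 0.0 top@z [ 394.7 -230.2] scene@z [ 386.3 -236.1]
green_w magenta_w 88.10911838640907 97.63956731803493
black_w gold_w 88.19156426662424 -82.62374603234466
green_w gold_w 88.47821213169318 -172.5216426733767
black_w magenta_w 88.07318265740533 7.424586578302166
```

View pics/ov.png

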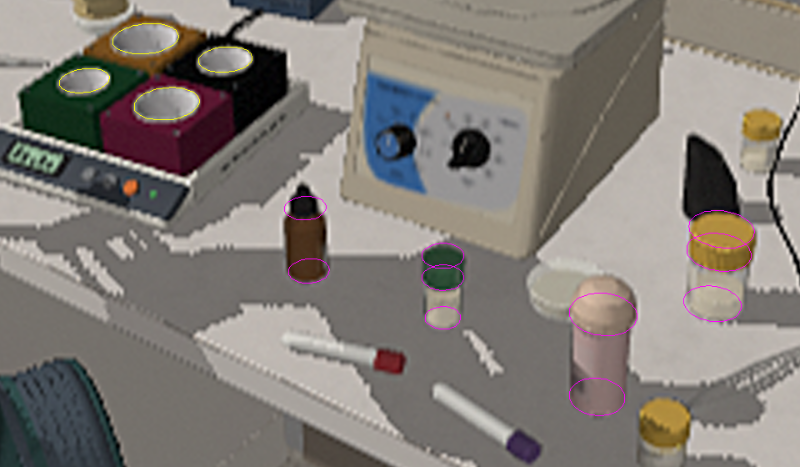

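The projected outlines fit the scene picture well, the wells come out 88 mm apart, and the heights agree with the text. Next: the tool axes.

```bash
cat >> h.py <<'E'
from scipy.spatial.transform import Rotation as Ro
P=dict(green_w=(472.2,376.6),black_w=(571.3,300.7),magenta_w=(483.9,289.3),gold_w=(559.9,388.1),green=(443.3,-24.5),brown=(432.1,96.1),pink=(431.9,-164.2),yellow=(574.0,-186.2))
def rel(xy=None,z=None):
    "tool-frame shift (cm) needed to bring the grasp point to xy, z; plus state"
    s=observe(); R=Ro.from_rotvec(s["tcp_rot"]).as_matrix(); p=np.array(s["ee_pos"]); g=p+180*R[:,2]
    tgt=np.array([*(xy if xy is not None else g[:2]), z if z is not None else g[2]])
    print("t",round(s["t"],2),"grasp",np.round(g,1),"shift cm",np.round(R.T@(tgt-g)/10,2),"width",round(s["grip_width"],1),"F",np.round(s["wrist_force"],1),"gf",round(s["grip_force"],1))
    return R
E
python3 - <<'E'
from h import *
R=rel(P["green"],200); print(np.round(R,3)); d=Ro.from_matrix(R.T@np.diag([-1,1,-1.])).as_rotvec(degrees=True);print(d)
d=Ro.from_matrix(R.T@np.diag([1,-1,-1.])).as_rotvec(degrees=True);print(d)
E
```

```text
t 2.0 grasp [189.  516.5 224.7] shift cm [-42.47 -42.07   2.47] width 94.0 F [-0.1  0.4 -0.9] gf 0.0
[[-0.939  0.344  0.   ]
 [ 0.344  0.939  0.   ]
 [ 0.     0.    -1.   ]]
[ 2.91378860e-03  3.70299682e-04 -2.00977209e+01]
[ 5.22084250e-04 -4.10814053e-03  1.59902279e+02]
```

Request:
apply_moves --plan '[{"az": -6.7}, {"az": -6.7}, {"az": -6.7}, {"x": -1.6, "y": -3.6}, {"x": -1.6, "y": -3.6}]'

```text
invalid input
```

Request:
apply_moves --plan '[{"x": -1.8, "y": -3.8}, {"x": -1.8, "y": -3.8}, {"x": -1.8, "y": -3.8}, {"x": -1.8, "y": -3.8}, {"x": -1.8, "y": -3.8}]'

```text
invalid input
```

Request:
apply_moves --plan '[{"x": -1.8, "y": -3.8}, {"x": -1.8, "y": -3.8}, {"x": -1.8, "y": -3.8}, {"x": -1.8, "y": -3.8}, {"x": -1.8, "y": -3.8}]'

```text
invalid input
```

Run:
```python
from h import *
R=rel(P["green"],52); print(np.round(R,3)); c=camera("top"); cv2.imwrite("pics/a1.png",c["color"])
```

```text
t 2.0 grasp [189.  516.5 224.7] shift cm [-42.47 -42.07  17.27] width 94.0 F [-0.1  0.4 -0.9] gf 0.0
[[-0.939  0.344  0.   ]
 [ 0.344  0.939  0.   ]
 [ 0.     0.    -1.   ]]
```

View pics/a1.png

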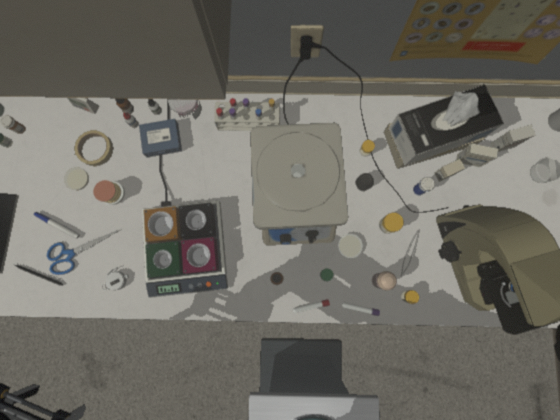

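The moves were refused and nothing moved, so every row probably needs all seven fields. I'll try one call that way.

Request:
apply_moves --plan '[{"ax": 0, "ay": 0, "az": -6.7, "x": 0, "y": 0, "z": 0, "fingers": 0.7}, {"ax": 0, "ay": 0, "az": -6.7, "x": 0, "y": 0, "z": 0, "fingers": 0.7}, {"ax": 0, "ay": 0, "az": -6.7, "x": 0, "y": 0, "z": 0, "fingers": 0.7}, {"ax": 0, "ay": 0, "az": 0, "x": -1.6, "y": -3.6, "z": 0, "fingers": 0.7}, {"ax": 0, "ay": 0, "az": 0, "x": -1.6, "y": -3.6, "z": 0, "fingers": 0.7}]'

```text
t: 2.55
ee_pos: [221.0, 444.2, 404.2]
tcp_rot: [0.003, -3.141, 0.001]
wrist_force: [-0.2, -0.5, 0.5]
grip_width: 65.9
grip_force: 0.0
```

Request:
apply_moves --plan '[{"ax": 0, "ay": 0, "az": 0, "x": -1.9, "y": -3.9, "z": 0, "fingers": 0.7}, {"ax": 0, "ay": 0, "az": 0, "x": -1.9, "y": -3.9, "z": 0, "fingers": 0.7}, {"ax": 0, "ay": 0, "az": 0, "x": -1.9, "y": -3.9, "z": 0, "fingers": 0.7}, {"ax": 0, "ay": 0, "az": 0, "x": -1.9, "y": -3.9, "z": 0, "fingers": 0.7}, {"ax": 0, "ay": 0, "az": 0, "x": -1.9, "y": -3.9, "z": 0, "fingers": 0.7}]'

```text
t: 3.05
ee_pos: [316.2, 247.9, 405.0]
tcp_rot: [-0.001, 3.141, 0.001]
wrist_force: [0.1, 0.5, -1.0]
grip_width: 65.8
grip_force: 0.0
```

Request:
apply_moves --plan '[{"ax": 0, "ay": 0, "az": 0, "x": -1.9, "y": -3.9, "z": 0, "fingers": 0.7}, {"ax": 0, "ay": 0, "az": 0, "x": -1.9, "y": -3.9, "z": 0, "fingers": 0.7}, {"ax": 0, "ay": 0, "az": 0, "x": -1.9, "y": -3.9, "z": 0, "fingers": 0.7}, {"ax": 0, "ay": 0, "az": 0, "x": -1.9, "y": -3.9, "z": 0, "fingers": 0.7}, {"ax": 0, "ay": 0, "az": 0, "x": -1.9, "y": -3.9, "z": 0, "fingers": 0.7}]'

```text
t: 3.55
ee_pos: [411.3, 52.7, 405.0]
tcp_rot: [0.0, 3.14, 0.001]
wrist_force: [1.5, -0.5, 0.7]
grip_width: 66.1
grip_force: 0.0
```

Request:
apply_moves --plan '[{"ax": 0, "ay": 0, "az": 0, "x": -1.6, "y": -3.9, "z": 0, "fingers": 0.7}, {"ax": 0, "ay": 0, "az": 0, "x": -1.6, "y": -3.9, "z": 0, "fingers": 0.7}, {"ax": 0, "ay": 0, "az": 0, "x": 0, "y": 0, "z": 0, "fingers": 0.7}, {"ax": 0, "ay": 0, "az": 0, "x": 0, "y": 0, "z": 0, "fingers": 0.7}]'

```text
t: 3.95
ee_pos: [443.1, -24.2, 404.5]
tcp_rot: [-0.004, -3.141, -0.001]
wrist_force: [-1.2, 0.7, 0.6]
grip_width: 65.6
grip_force: 0.0
```

Run:
```python
from h import *
R=rel(P["green"],52); print(np.round(R,3)); c=camera("scene"); cv2.imwrite("pics/a2.png",cv2.resize(c["color"][100:320,200:420],None,fx=2.5,fy=2.5))
```

```text
t 3.95 grasp [443.  -24.  224.5] shift cm [-0.05 -0.06 17.25] width 65.6 F [-1.2  0.7  0.6] gf 0.0
[[-1.     0.002 -0.001]
 [ 0.002  1.     0.001]
 [ 0.001  0.001 -1.   ]]
```

View pics/a2.png

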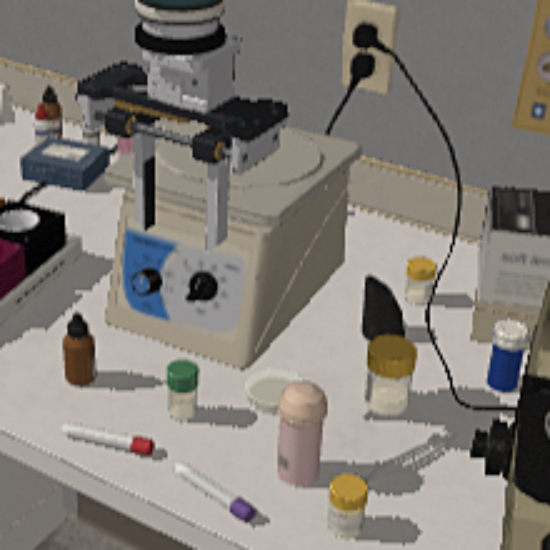

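The gripper hangs above the green vial, with its long side along world y, so it clears the centrifuge. I'll descend and grip.

Request:
apply_moves --plan '[{"ax": 0, "ay": 0, "az": 0, "x": 0, "y": 0, "z": 4, "fingers": 0.7}, {"ax": 0, "ay": 0, "az": 0, "x": 0, "y": 0, "z": 4, "fingers": 0.7}, {"ax": 0, "ay": 0, "az": 0, "x": 0, "y": 0, "z": 4, "fingers": 0.7}, {"ax": 0, "ay": 0, "az": 0, "x": 0, "y": 0, "z": 3.2, "fingers": 0.7}, {"ax": 0, "ay": 0, "az": 0, "x": 0, "y": 0, "z": 2, "fingers": 0.7}]'

```text
t: 4.5
ee_pos: [441.6, -21.6, 230.1]
tcp_rot: [0.005, -3.138, -0.002]
wrist_force: [1.1, -0.8, 0.8]
grip_width: 65.9
grip_force: 0.0
```

Request:
apply_moves --plan '[{"ax": 0, "ay": 0, "az": 0, "x": 0, "y": 0, "z": 0, "fingers": 0.7}, {"ax": 0, "ay": 0, "az": 0, "x": 0, "y": 0, "z": 0, "fingers": 0.3}, {"ax": 0, "ay": 0, "az": 0, "x": 0, "y": 0, "z": 0, "fingers": 0.2}, {"ax": 0, "ay": 0, "az": 0, "x": 0, "y": 0, "z": 0, "fingers": 0.2}, {"ax": 0, "ay": 0, "az": 0, "x": 0, "y": 0, "z": 0, "fingers": 0.2}]'

```text
t: 5.0
ee_pos: [443.5, -23.5, 234.0]
tcp_rot: [-0.0, 3.139, -0.001]
wrist_force: [0.4, 0.2, -0.9]
grip_width: 37.0
grip_force: 0.0
```

Request:
apply_moves --plan '[{"ax": 0, "ay": 0, "az": 0, "x": 0, "y": 0, "z": 0, "fingers": 0.2}, {"ax": 0, "ay": 0, "az": 0, "x": 0, "y": 0, "z": 0, "fingers": 0.2}]'

```text
t: 5.2
ee_pos: [443.3, -23.6, 233.5]
tcp_rot: [0.0, 3.14, -0.0]
wrist_force: [-0.1, -0.3, 2.6]
grip_width: 30.5
grip_force: 30.0
```

Request:
apply_moves --plan '[{"ax": 0, "ay": 0, "az": 0, "x": 0, "y": 0, "z": -1, "fingers": 0.2}, {"ax": 0, "ay": 0, "az": 0, "x": 0, "y": 0, "z": -3, "fingers": 0.2}, {"ax": 0, "ay": 0, "az": 0, "x": 0, "y": 0, "z": -4, "fingers": 0.2}, {"ax": 0, "ay": 0, "az": 0, "x": 0, "y": 0, "z": -4, "fingers": 0.2}, {"ax": 0, "ay": 0, "az": 0, "x": 0, "y": 0, "z": -4, "fingers": 0.2}]'

```text
t: 5.7
ee_pos: [442.6, -23.5, 394.6]
tcp_rot: [-0.0, -3.142, -0.0]
wrist_force: [-0.0, -0.2, 0.3]
grip_width: 30.6
grip_force: 30.0
```

Request:
apply_moves --plan '[{"ax": 0, "ay": 0, "az": 0, "x": 0, "y": 2, "z": -1.5, "fingers": 0.2}, {"ax": 0, "ay": 0, "az": 0, "x": 0, "y": 4, "z": 0, "fingers": 0.2}, {"ax": 0, "ay": 0, "az": 0, "x": 0, "y": 4, "z": 0, "fingers": 0.2}, {"ax": 0, "ay": 0, "az": 0, "x": 0, "y": 4, "z": 0, "fingers": 0.2}, {"ax": 0, "ay": 0, "az": 0, "x": 0, "y": 4, "z": 0, "fingers": 0.2}]'

```text
t: 6.2
ee_pos: [442.6, 157.9, 408.3]
tcp_rot: [0.001, 3.141, 0.0]
wrist_force: [1.3, 0.6, -0.4]
grip_width: 30.8
grip_force: 30.0
```

Request:
apply_moves --plan '[{"ax": 0, "ay": 0, "az": 0, "x": 0, "y": 4, "z": 0, "fingers": 0.2}, {"ax": 0, "ay": 0, "az": 0, "x": 0, "y": 4, "z": 0, "fingers": 0.2}, {"ax": 0, "ay": 0, "az": 0, "x": -1, "y": 4, "z": 0, "fingers": 0.2}, {"ax": 0, "ay": 0, "az": 0, "x": -1, "y": 4, "z": 0, "fingers": 0.2}, {"ax": 0, "ay": 0, "az": 0, "x": -0.9, "y": 4, "z": 0, "fingers": 0.2}]'

```text
t: 6.7
ee_pos: [472.0, 358.1, 408.1]
tcp_rot: [-0.0, 3.141, -0.0]
wrist_force: [0.1, 0.8, 0.2]
grip_width: 30.6
grip_force: 30.0
```

Request:
apply_moves --plan '[{"ax": 0, "ay": 0, "az": 0, "x": 0, "y": 2, "z": 0, "fingers": 0.2}, {"ax": 0, "ay": 0, "az": 0, "x": 0, "y": 0, "z": 0, "fingers": 0.2}, {"ax": 0, "ay": 0, "az": 0, "x": 0, "y": 0, "z": 0, "fingers": 0.2}, {"ax": 0, "ay": 0, "az": 0, "x": 0, "y": 0, "z": 0, "fingers": 0.2}]'

```text
t: 7.1
ee_pos: [472.1, 375.5, 408.1]
tcp_rot: [0.002, 3.141, -0.001]
wrist_force: [-0.9, -1.5, -0.6]
grip_width: 30.9
grip_force: 30.0
```

Run:
```python
from h import *
R=rel(P["green_w"],36+53); print(np.round(R,3))
```

```text
t 7.1 grasp [472.1 375.4 228.1] shift cm [-1.000e-02  1.200e-01  1.391e+01] width 30.9 F [-0.9 -1.5 -0.6] gf 30.0
[[-1.     0.001  0.   ]
 [ 0.001  1.    -0.   ]
 [-0.    -0.    -1.   ]]
```

Request:
apply_moves --plan '[{"ax": 0, "ay": 0, "az": 0, "x": 0, "y": 0.1, "z": 3, "fingers": 0.2}, {"ax": 0, "ay": 0, "az": 0, "x": 0, "y": 0, "z": 3, "fingers": 0.2}, {"ax": 0, "ay": 0, "az": 0, "x": 0, "y": 0, "z": 2.5, "fingers": 0.2}, {"ax": 0, "ay": 0, "az": 0, "x": 0, "y": 0, "z": 1.5, "fingers": 0.2}, {"ax": 0, "ay": 0, "az": 0, "x": 0, "y": 0, "z": 0.5, "fingers": 0.2}]'

```text
t: 7.6
ee_pos: [471.8, 376.3, 301.0]
tcp_rot: [-0.002, -3.139, 0.003]
wrist_force: [-0.6, 0.3, -1.0]
grip_width: 30.3
grip_force: 30.0
```

Request:
apply_moves --plan '[{"ax": 0, "ay": 0, "az": 0, "x": 0, "y": 0, "z": 0.4, "fingers": 0.2}, {"ax": 0, "ay": 0, "az": 0, "x": 0, "y": 0, "z": 0.4, "fingers": 0.2}, {"ax": 0, "ay": 0, "az": 0, "x": 0, "y": 0, "z": 0.4, "fingers": 0.2}, {"ax": 0, "ay": 0, "az": 0, "x": 0, "y": 0, "z": 0.3, "fingers": 0.2}, {"ax": 0, "ay": 0, "az": 0, "x": 0, "y": 0, "z": 0.3, "fingers": 0.2}]'

```text
t: 8.1
ee_pos: [472.1, 377.6, 285.0]
tcp_rot: [-0.0, 3.141, 0.001]
wrist_force: [-0.6, -0.3, -0.3]
grip_width: 30.9
grip_force: 30.0
```

Run:
```python
from h import *
R=rel(P["green_w"],36+53)
```

```text
t 8.1 grasp [472.2 377.7 105. ] shift cm [ 0.   -0.11  1.6 ] width 30.9 F [-0.6 -0.3 -0.3] gf 30.0
```

Request:
apply_moves --plan '[{"ax": 0, "ay": 0, "az": 0, "x": 0, "y": 0, "z": 0.3, "fingers": 0.2}, {"ax": 0, "ay": 0, "az": 0, "x": 0, "y": 0, "z": 0.3, "fingers": 0.2}, {"ax": 0, "ay": 0, "az": 0, "x": 0, "y": 0, "z": 0.3, "fingers": 0.2}, {"ax": 0, "ay": 0, "az": 0, "x": 0, "y": 0, "z": 0.3, "fingers": 0.2}, {"ax": 0, "ay": 0, "az": 0, "x": 0, "y": 0, "z": 0.1, "fingers": 0.2}]'

```text
t: 8.6
ee_pos: [471.9, 377.5, 271.1]
tcp_rot: [0.0, -3.141, 0.001]
wrist_force: [-0.5, -0.3, -0.5]
grip_width: 30.6
grip_force: 30.0
```

Request:
apply_moves --plan '[{"ax": 0, "ay": 0, "az": 0, "x": 0, "y": 0, "z": 0.1, "fingers": 0.2}, {"ax": 0, "ay": 0, "az": 0, "x": 0, "y": 0, "z": 0.1, "fingers": 0.2}]'

```text
t: 8.8
ee_pos: [472.1, 377.5, 269.8]
tcp_rot: [0.0, 3.141, 0.0]
wrist_force: [-0.2, 0.2, -0.8]
grip_width: 30.7
grip_force: 30.0
```

Request:
apply_moves --plan '[{"ax": 0, "ay": 0, "az": 0, "x": 0, "y": 0, "z": 0.1, "fingers": 0.2}, {"ax": 0, "ay": 0, "az": 0, "x": 0, "y": 0, "z": 0, "fingers": 0.2}]'

```text
t: 9.0
ee_pos: [472.1, 377.5, 269.5]
tcp_rot: [0.0, 3.141, 0.001]
wrist_force: [0.2, -1.8, 3.2]
grip_width: 31.2
grip_force: 30.0
```

Request:
apply_moves --plan '[{"ax": 0, "ay": 0, "az": 0, "x": 0, "y": 0, "z": 0.05, "fingers": 0.2}, {"ax": 0, "ay": 0, "az": 0, "x": 0, "y": 0, "z": 0, "fingers": 0.4}, {"ax": 0, "ay": 0, "az": 0, "x": 0, "y": 0, "z": 0, "fingers": 0.6}, {"ax": 0, "ay": 0, "az": 0, "x": 0, "y": 0, "z": 0, "fingers": 0.6}, {"ax": 0, "ay": 0, "az": 0, "x": 0, "y": 0, "z": 0, "fingers": 0.6}]'

```text
t: 9.5
ee_pos: [471.9, 377.5, 267.7]
tcp_rot: [0.0, -3.141, 0.0]
wrist_force: [-0.1, -0.5, -0.8]
grip_width: 55.7
grip_force: 0.0
```

Request:
apply_moves --plan '[{"ax": 0, "ay": 0, "az": 0, "x": 0, "y": 0, "z": -1, "fingers": 0.6}, {"ax": 0, "ay": 0, "az": 0, "x": 0, "y": 0, "z": -3, "fingers": 0.6}, {"ax": 0, "ay": 0, "az": 0, "x": 0, "y": 0, "z": -4, "fingers": 0.6}, {"ax": 0, "ay": 0, "az": 0, "x": 0, "y": 0, "z": -4, "fingers": 0.6}, {"ax": 0, "ay": 0, "az": 0, "x": 0, "y": -2, "z": -2, "fingers": 0.6}]'

```text
t: 10.0
ee_pos: [471.8, 358.7, 413.5]
tcp_rot: [-0.004, 3.135, 0.008]
wrist_force: [-0.4, 0.0, -1.3]
grip_width: 56.5
grip_force: 0.0
```

Run:
```python
from h import *
rel(P["brown"],54);  c=camera("scene"); cv2.imwrite("pics/a3.png",cv2.resize(c["color"][120:300,120:360],None,fx=3,fy=3))
```

```text
t 10.0 grasp [472.9 359.5 233.5] shift cm [  4.26 -26.42  17.79] width 56.5 F [-0.4  0.  -1.3] gf 0.0
```

View pics/a3.png

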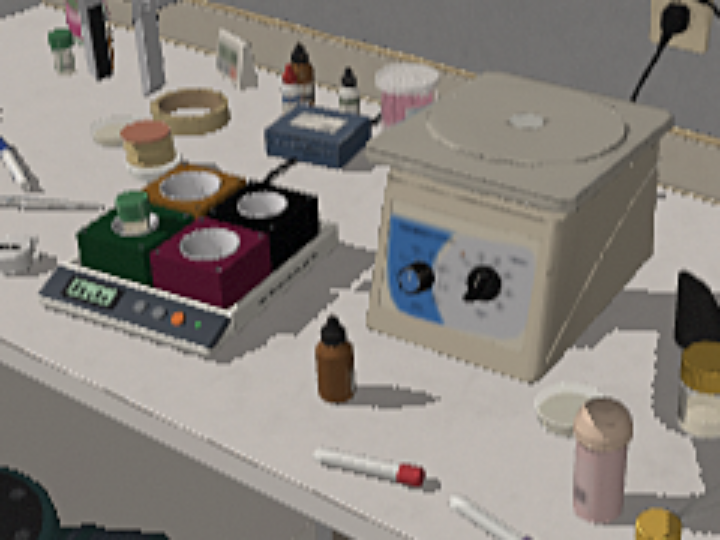

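The green vial stands upright in its well, at about (131,208) in the crop. Next is the brown bottle.

Request:
apply_moves --plan '[{"ax": 0, "ay": 0, "az": 0, "x": 0.6, "y": -3.8, "z": 0, "fingers": 0.6}, {"ax": 0, "ay": 0, "az": 0, "x": 0.6, "y": -3.8, "z": 0, "fingers": 0.6}, {"ax": 0, "ay": 0, "az": 0, "x": 0.6, "y": -3.8, "z": 0, "fingers": 0.6}, {"ax": 0, "ay": 0, "az": 0, "x": 0.6, "y": -3.8, "z": 0, "fingers": 0.6}, {"ax": 0, "ay": 0, "az": 0, "x": 0.6, "y": -3.8, "z": 0, "fingers": 0.6}]'

```text
t: 10.55
ee_pos: [441.4, 166.3, 407.7]
tcp_rot: [0.0, -3.141, -0.0]
wrist_force: [0.5, -0.4, 0.8]
grip_width: 56.3
grip_force: 0.0
```

Request:
apply_moves --plan '[{"ax": 0, "ay": 0, "az": 0, "x": 0.6, "y": -3.8, "z": 0, "fingers": 0.6}, {"ax": 0, "ay": 0, "az": 0, "x": 0.5, "y": -3.4, "z": 0, "fingers": 0.6}, {"ax": 0, "ay": 0, "az": 0, "x": 0, "y": 0, "z": 0, "fingers": 0.6}, {"ax": 0, "ay": 0, "az": 0, "x": 0, "y": 0, "z": 0, "fingers": 0.6}, {"ax": 0, "ay": 0, "az": 0, "x": 0, "y": 0, "z": 0, "fingers": 0.6}]'

```text
t: 11.05
ee_pos: [431.1, 96.2, 408.0]
tcp_rot: [0.001, -3.141, -0.001]
wrist_force: [0.9, -0.2, 0.0]
grip_width: 56.8
grip_force: 0.0
```

Run:
```python
from h import *
rel(P["brown"],53)
```

```text
t 11.05 grasp [431.1  96.3 228. ] shift cm [-0.11 -0.03 17.5 ] width 56.8 F [ 0.9 -0.2  0. ] gf 0.0
```

Request:
apply_moves --plan '[{"ax": 0, "ay": 0, "az": 0, "x": -0.1, "y": 0, "z": 4, "fingers": 0.6}, {"ax": 0, "ay": 0, "az": 0, "x": 0, "y": 0, "z": 4, "fingers": 0.6}, {"ax": 0, "ay": 0, "az": 0, "x": 0, "y": 0, "z": 4, "fingers": 0.6}, {"ax": 0, "ay": 0, "az": 0, "x": 0, "y": 0, "z": 3.5, "fingers": 0.6}, {"ax": 0, "ay": 0, "az": 0, "x": 0, "y": 0, "z": 2, "fingers": 0.6}]'

```text
t: 11.55
ee_pos: [430.9, 96.8, 229.6]
tcp_rot: [0.004, -3.136, -0.0]
wrist_force: [0.2, -0.2, -0.2]
grip_width: 56.7
grip_force: 0.0
```

Request:
apply_moves --plan '[{"ax": 0, "ay": 0, "az": 0, "x": 0, "y": 0, "z": 0, "fingers": 0.6}, {"ax": 0, "ay": 0, "az": 0, "x": 0, "y": 0, "z": 0, "fingers": 0.4}, {"ax": 0, "ay": 0, "az": 0, "x": 0, "y": 0, "z": 0, "fingers": 0.15}, {"ax": 0, "ay": 0, "az": 0, "x": 0, "y": 0, "z": 0, "fingers": 0.15}, {"ax": 0, "ay": 0, "az": 0, "x": 0, "y": 0, "z": 0, "fingers": 0.15}]'

```text
t: 12.05
ee_pos: [432.6, 95.7, 234.7]
tcp_rot: [-0.0, 3.138, 0.001]
wrist_force: [0.7, 0.6, 2.3]
grip_width: 31.9
grip_force: 30.0
```

Request:
apply_moves --plan '[{"ax": 0, "ay": 0, "az": 0, "x": 0, "y": 0, "z": 0, "fingers": 0.15}, {"ax": 0, "ay": 0, "az": 0, "x": 0, "y": 0, "z": 0, "fingers": 0.15}]'

```text
t: 12.25
ee_pos: [432.7, 95.7, 234.7]
tcp_rot: [0.0, 3.138, 0.001]
wrist_force: [0.6, 0.7, 5.1]
grip_width: 31.3
grip_force: 30.0
```

Request:
apply_moves --plan '[{"ax": 0, "ay": 0, "az": 0, "x": 0, "y": 0, "z": -1, "fingers": 0.15}, {"ax": 0, "ay": 0, "az": 0, "x": 0, "y": 0, "z": -3, "fingers": 0.15}, {"ax": 0, "ay": 0, "az": 0, "x": 0, "y": 0, "z": -4, "fingers": 0.15}, {"ax": 0, "ay": 0, "az": 0, "x": 0, "y": 0, "z": -4, "fingers": 0.15}, {"ax": 0, "ay": 0, "az": 0, "x": 0, "y": 1, "z": -4, "fingers": 0.15}]'

```text
t: 12.75
ee_pos: [431.5, 104.9, 394.6]
tcp_rot: [-0.003, -3.14, 0.001]
wrist_force: [1.2, 0.8, -0.6]
grip_width: 31.4
grip_force: 29.9
```

Request:
apply_moves --plan '[{"ax": 0, "ay": 0, "az": 0, "x": 0, "y": 3.5, "z": -1.5, "fingers": 0.15}, {"ax": 0, "ay": 0, "az": 0, "x": 0, "y": 4, "z": 0, "fingers": 0.15}, {"ax": 0, "ay": 0, "az": 0, "x": 0, "y": 4, "z": 0, "fingers": 0.15}, {"ax": 0, "ay": 0, "az": 0, "x": -2.5, "y": 3, "z": 0, "fingers": 0.15}, {"ax": 0, "ay": 0, "az": 0, "x": -3, "y": 2, "z": 0, "fingers": 0.15}]'

```text
t: 13.25
ee_pos: [486.4, 272.6, 408.5]
tcp_rot: [0.005, -3.141, -0.0]
wrist_force: [0.3, -0.1, -0.3]
grip_width: 31.6
grip_force: 29.9
```

Request:
apply_moves --plan '[{"ax": 0, "ay": 0, "az": 0, "x": -3, "y": 2, "z": 0, "fingers": 0.15}, {"ax": 0, "ay": 0, "az": 0, "x": -3, "y": 1, "z": 0, "fingers": 0.15}, {"ax": 0, "ay": 0, "az": 0, "x": -2.3, "y": 0, "z": 0, "fingers": 0.15}, {"ax": 0, "ay": 0, "az": 0, "x": 0, "y": 0, "z": 0, "fingers": 0.15}, {"ax": 0, "ay": 0, "az": 0, "x": 0, "y": 0, "z": 0, "fingers": 0.15}]'

```text
t: 13.75
ee_pos: [570.0, 300.3, 407.4]
tcp_rot: [-0.001, -3.139, 0.001]
wrist_force: [0.1, -0.3, -1.4]
grip_width: 31.2
grip_force: 29.9
```

Run:
```python
from h import *
rel(P["black_w"],32+54.7)
c=camera("scene"); cv2.imwrite("pics/a4.png",cv2.resize(c["color"][60:260,100:340],None,fx=3,fy=3))
```

```text
t 13.75 grasp [569.5 300.2 227.4] shift cm [-0.21  0.07 14.07] width 31.2 F [ 0.1 -0.3 -1.4] gf 29.9
```

View pics/a4.png

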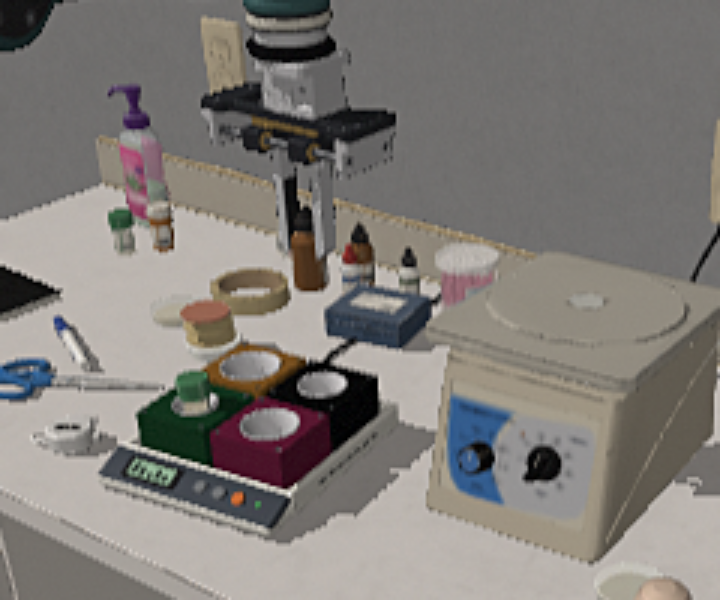

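The bottle hangs upright at about (308,262) in the crop, above the black block. I'll lower it.

Request:
apply_moves --plan '[{"ax": 0, "ay": 0, "az": 0, "x": -0.15, "y": 0, "z": 3, "fingers": 0.15}, {"ax": 0, "ay": 0, "az": 0, "x": 0, "y": 0, "z": 3, "fingers": 0.15}, {"ax": 0, "ay": 0, "az": 0, "x": 0, "y": 0, "z": 2.5, "fingers": 0.15}, {"ax": 0, "ay": 0, "az": 0, "x": 0, "y": 0, "z": 1.5, "fingers": 0.15}, {"ax": 0, "ay": 0, "az": 0, "x": 0, "y": 0, "z": 0.5, "fingers": 0.15}]'

```text
t: 14.3
ee_pos: [570.4, 300.3, 301.6]
tcp_rot: [0.001, -3.139, 0.002]
wrist_force: [0.5, 0.0, -0.6]
grip_width: 31.1
grip_force: 29.9
```

Request:
apply_moves --plan '[{"ax": 0, "ay": 0, "az": 0, "x": 0, "y": 0, "z": 0.4, "fingers": 0.15}, {"ax": 0, "ay": 0, "az": 0, "x": 0, "y": 0, "z": 0.4, "fingers": 0.15}, {"ax": 0, "ay": 0, "az": 0, "x": 0, "y": 0, "z": 0.3, "fingers": 0.15}, {"ax": 0, "ay": 0, "az": 0, "x": 0, "y": 0, "z": 0.3, "fingers": 0.15}, {"ax": 0, "ay": 0, "az": 0, "x": 0, "y": 0, "z": 0.3, "fingers": 0.15}]'

```text
t: 14.8
ee_pos: [571.7, 300.6, 286.6]
tcp_rot: [-0.0, 3.141, 0.001]
wrist_force: [0.4, 0.7, -0.0]
grip_width: 31.9
grip_force: 29.9
```

Run:
```python
from h import *
rel(P["black_w"],32+54.7)
```

```text
t 14.8 grasp [571.8 300.7 106.6] shift cm [0.06 0.   1.99] width 31.9 F [ 0.4  0.7 -0. ] gf 29.9
```

Request:
apply_moves --plan '[{"ax": 0, "ay": 0, "az": 0, "x": 0, "y": 0, "z": 0.4, "fingers": 0.15}, {"ax": 0, "ay": 0, "az": 0, "x": 0, "y": 0, "z": 0.4, "fingers": 0.15}, {"ax": 0, "ay": 0, "az": 0, "x": 0, "y": 0, "z": 0.4, "fingers": 0.15}, {"ax": 0, "ay": 0, "az": 0, "x": 0, "y": 0, "z": 0.3, "fingers": 0.15}, {"ax": 0, "ay": 0, "az": 0, "x": 0, "y": 0, "z": 0.1, "fingers": 0.15}]'

```text
t: 15.3
ee_pos: [571.4, 300.5, 269.5]
tcp_rot: [0.0, -3.141, 0.001]
wrist_force: [-0.4, -0.6, -0.6]
grip_width: 31.4
grip_force: 29.9
```

Request:
apply_moves --plan '[{"ax": 0, "ay": 0, "az": 0, "x": 0, "y": 0, "z": 0.1, "fingers": 0.15}, {"ax": 0, "ay": 0, "az": 0, "x": 0, "y": 0, "z": 0.1, "fingers": 0.15}]'

```text
t: 15.5
ee_pos: [571.6, 300.5, 268.3]
tcp_rot: [-0.0, 3.141, 0.0]
wrist_force: [0.3, -0.2, -0.4]
grip_width: 31.4
grip_force: 29.9
```

Request:
apply_moves --plan '[{"ax": 0, "ay": 0, "az": 0, "x": 0, "y": 0, "z": 0.1, "fingers": 0.15}, {"ax": 0, "ay": 0, "az": 0, "x": 0, "y": 0, "z": 0, "fingers": 0.15}]'

```text
t: 15.7
ee_pos: [571.5, 300.5, 267.2]
tcp_rot: [0.0, -3.142, -0.0]
wrist_force: [1.0, -0.0, -1.0]
grip_width: 31.4
grip_force: 29.9
```

Request:
apply_moves --plan '[{"ax": 0, "ay": 0, "az": 0, "x": 0, "y": 0, "z": 0.05, "fingers": 0.15}, {"ax": 0, "ay": 0, "az": 0, "x": 0, "y": 0, "z": 0, "fingers": 0.15}]'

```text
t: 15.9
ee_pos: [571.6, 300.5, 266.9]
tcp_rot: [0.0, 3.141, 0.0]
wrist_force: [0.6, -0.7, -0.2]
grip_width: 31.4
grip_force: 29.9
```

Request:
apply_moves --plan '[{"ax": 0, "ay": 0, "az": 0, "x": 0, "y": 0, "z": 0.05, "fingers": 0.15}, {"ax": 0, "ay": 0, "az": 0, "x": 0, "y": 0, "z": 0, "fingers": 0.15}]'

```text
t: 16.1
ee_pos: [571.6, 300.6, 266.9]
tcp_rot: [-0.0, 3.141, 0.001]
wrist_force: [-1.2, -0.8, 2.2]
grip_width: 31.5
grip_force: 30.0
```

Contact is at the expected height, so I'll press a touch more and release.

Request:
apply_moves --plan '[{"ax": 0, "ay": 0, "az": 0, "x": 0, "y": 0, "z": 0.05, "fingers": 0.15}, {"ax": 0, "ay": 0, "az": 0, "x": 0, "y": 0, "z": 0, "fingers": 0.4}, {"ax": 0, "ay": 0, "az": 0, "x": 0, "y": 0, "z": 0, "fingers": 0.6}, {"ax": 0, "ay": 0, "az": 0, "x": 0, "y": 0, "z": 0, "fingers": 0.6}, {"ax": 0, "ay": 0, "az": 0, "x": 0, "y": 0, "z": 0, "fingers": 0.6}]'

```text
t: 16.6
ee_pos: [571.5, 300.5, 265.2]
tcp_rot: [-0.0, -3.141, 0.0]
wrist_force: [-0.1, -0.1, 0.0]
grip_width: 55.5
grip_force: 0.0
```

Request:
apply_moves --plan '[{"ax": 0, "ay": 0, "az": 0, "x": 0, "y": 0, "z": -1, "fingers": 0.6}, {"ax": 0, "ay": 0, "az": 0, "x": 0, "y": 0, "z": -3, "fingers": 0.6}, {"ax": 0, "ay": 0, "az": 0, "x": 0, "y": 0, "z": -4, "fingers": 0.6}, {"ax": 0, "ay": 0, "az": 0, "x": 0, "y": 0, "z": -4, "fingers": 0.7}, {"ax": 0, "ay": 0, "az": 0, "x": 0, "y": 0, "z": -4, "fingers": 0.8}]'

```text
t: 17.1
ee_pos: [571.2, 300.4, 428.1]
tcp_rot: [-0.0, 3.141, 0.001]
wrist_force: [0.8, 0.1, 1.0]
grip_width: 69.0
grip_force: 0.0
```

Run:
```python
from h import *
rel(P["pink"],84);  c=camera("scene"); cv2.imwrite("pics/a5.png",cv2.resize(c["color"][120:300,120:360],None,fx=3,fy=3))
```

```text
t 17.1 grasp [571.4 300.5 248.1] shift cm [ 13.96 -46.47  16.38] width 69.0 F [0.8 0.1 1. ] gf 0.0
```

View pics/a5.png

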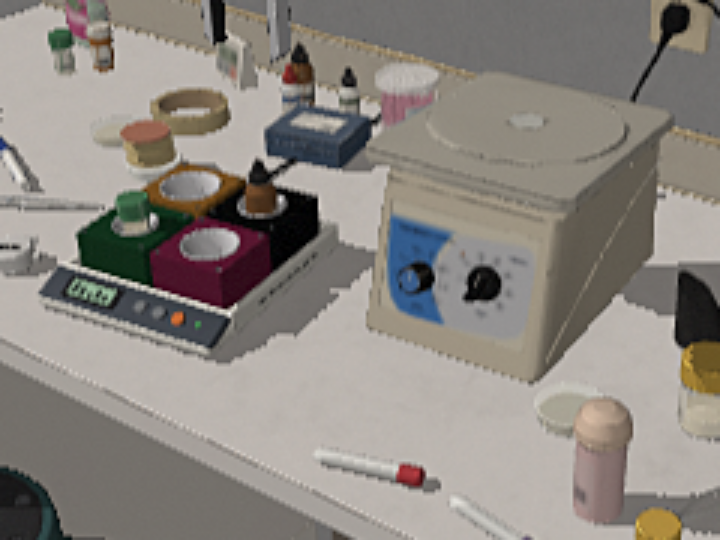

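The bottle stands upright in the black block, at about (262,190) in the crop. Next is the pink vial.

Request:
apply_moves --plan '[{"ax": 0, "ay": 0, "az": 0, "x": 3.5, "y": -2.5, "z": 0, "fingers": 0.8}, {"ax": 0, "ay": 0, "az": 0, "x": 3.5, "y": -2.5, "z": 0, "fingers": 0.8}, {"ax": 0, "ay": 0, "az": 0, "x": 3.5, "y": -2.5, "z": 0, "fingers": 0.8}, {"ax": 0, "ay": 0, "az": 0, "x": 3.5, "y": -2.5, "z": 0, "fingers": 0.8}, {"ax": 0, "ay": 0, "az": 0, "x": 0, "y": -4, "z": 0, "fingers": 0.8}]'

```text
t: 17.65
ee_pos: [428.1, 160.7, 426.9]
tcp_rot: [-0.007, 3.14, 0.002]
wrist_force: [1.2, -0.0, -0.2]
grip_width: 75.1
grip_force: 0.0
```

Request:
apply_moves --plan '[{"ax": 0, "ay": 0, "az": 0, "x": 0, "y": -4, "z": 0, "fingers": 0.8}, {"ax": 0, "ay": 0, "az": 0, "x": 0, "y": -4, "z": 0, "fingers": 0.8}, {"ax": 0, "ay": 0, "az": 0, "x": 0, "y": -4, "z": 0, "fingers": 0.8}, {"ax": 0, "ay": 0, "az": 0, "x": 0, "y": -4, "z": 0, "fingers": 0.8}, {"ax": 0, "ay": 0, "az": 0, "x": 0, "y": -4, "z": 0, "fingers": 0.8}]'

```text
t: 18.15
ee_pos: [430.9, -41.0, 426.6]
tcp_rot: [-0.0, 3.14, -0.0]
wrist_force: [0.9, 0.3, 0.5]
grip_width: 75.3
grip_force: 0.0
```

Request:
apply_moves --plan '[{"ax": 0, "ay": 0, "az": 0, "x": 0, "y": -4, "z": 0, "fingers": 0.8}, {"ax": 0, "ay": 0, "az": 0, "x": 0, "y": -4, "z": 0, "fingers": 0.8}, {"ax": 0, "ay": 0, "az": 0, "x": 0, "y": -4, "z": 0, "fingers": 0.8}, {"ax": 0, "ay": 0, "az": 0, "x": 0, "y": -0.5, "z": 0, "fingers": 0.8}, {"ax": 0, "ay": 0, "az": 0, "x": 0, "y": 0, "z": 0, "fingers": 0.8}]'

```text
t: 18.65
ee_pos: [431.3, -165.3, 425.9]
tcp_rot: [0.004, 3.141, 0.001]
wrist_force: [-0.2, 0.8, 0.8]
grip_width: 74.9
grip_force: 0.0
```

Request:
apply_moves --plan '[{"ax": 0, "ay": 0, "az": 0, "x": 0, "y": 0, "z": 0, "fingers": 0.8}, {"ax": 0, "ay": 0, "az": 0, "x": 0, "y": 0, "z": 0, "fingers": 0.8}]'

```text
t: 18.85
ee_pos: [431.6, -163.3, 426.0]
tcp_rot: [-0.003, 3.141, 0.0]
wrist_force: [0.3, 0.3, 0.5]
grip_width: 75.2
grip_force: 0.0
```

Run:
```python
from h import *
rel(P["pink"],84)
```

```text
t 18.85 grasp [ 431.7 -163.2  246. ] shift cm [-1.00e-02 -1.00e-01  1.62e+01] width 75.2 F [0.3 0.3 0.5] gf 0.0
```

Request:
apply_moves --plan '[{"ax": 0, "ay": 0, "az": 0, "x": 0, "y": -0.1, "z": 4, "fingers": 0.8}, {"ax": 0, "ay": 0, "az": 0, "x": 0, "y": 0, "z": 4, "fingers": 0.8}, {"ax": 0, "ay": 0, "az": 0, "x": 0, "y": 0, "z": 4, "fingers": 0.8}, {"ax": 0, "ay": 0, "az": 0, "x": 0, "y": 0, "z": 3, "fingers": 0.8}, {"ax": 0, "ay": 0, "az": 0, "x": 0, "y": 0, "z": 1.3, "fingers": 0.8}]'

```text
t: 19.35
ee_pos: [430.7, -163.7, 259.5]
tcp_rot: [0.003, -3.137, -0.005]
wrist_force: [-0.2, -0.1, -0.1]
grip_width: 74.8
grip_force: 0.0
```

Request:
apply_moves --plan '[{"ax": 0, "ay": 0, "az": 0, "x": 0, "y": 0, "z": 0, "fingers": 0.8}, {"ax": 0, "ay": 0, "az": 0, "x": 0, "y": 0, "z": 0, "fingers": 0.6}, {"ax": 0, "ay": 0, "az": 0, "x": 0, "y": 0, "z": 0, "fingers": 0.3}, {"ax": 0, "ay": 0, "az": 0, "x": 0, "y": 0, "z": 0, "fingers": 0.3}, {"ax": 0, "ay": 0, "az": 0, "x": 0, "y": 0, "z": 0, "fingers": 0.3}]'

```text
t: 19.85
ee_pos: [431.9, -165.7, 263.9]
tcp_rot: [0.0, 3.139, -0.002]
wrist_force: [-0.3, 0.1, 0.3]
grip_width: 46.3
grip_force: 0.1
```

Request:
apply_moves --plan '[{"ax": 0, "ay": 0, "az": 0, "x": 0, "y": 0, "z": 0, "fingers": 0.3}, {"ax": 0, "ay": 0, "az": 0, "x": 0, "y": 0, "z": 0, "fingers": 0.3}, {"ax": 0, "ay": 0, "az": 0, "x": 0, "y": 0, "z": 0, "fingers": 0.3}]'

```text
t: 20.15
ee_pos: [431.9, -165.7, 263.8]
tcp_rot: [0.0, 3.14, -0.001]
wrist_force: [-0.3, 1.0, 6.1]
grip_width: 45.2
grip_force: 30.0
```

Request:
apply_moves --plan '[{"ax": 0, "ay": 0, "az": 0, "x": 0, "y": 0, "z": -1, "fingers": 0.3}, {"ax": 0, "ay": 0, "az": 0, "x": 0, "y": 0, "z": -3, "fingers": 0.3}, {"ax": 0, "ay": 0, "az": 0, "x": 0, "y": 0, "z": -4, "fingers": 0.3}, {"ax": 0, "ay": 0, "az": 0, "x": 0, "y": 0, "z": -4, "fingers": 0.3}, {"ax": 0, "ay": 0, "az": 0, "x": 0, "y": 1.5, "z": -4, "fingers": 0.3}]'

```text
t: 20.65
ee_pos: [431.2, -151.1, 423.7]
tcp_rot: [-0.003, -3.14, -0.0]
wrist_force: [0.3, -0.8, -0.5]
grip_width: 45.1
grip_force: 30.0
```

Request:
apply_moves --plan '[{"ax": 0, "ay": 0, "az": 0, "x": 0, "y": 3.5, "z": 0, "fingers": 0.3}, {"ax": 0, "ay": 0, "az": 0, "x": 0, "y": 4, "z": 0, "fingers": 0.3}, {"ax": 0, "ay": 0, "az": 0, "x": 0, "y": 4, "z": 0, "fingers": 0.3}, {"ax": 0, "ay": 0, "az": 0, "x": 0, "y": 4, "z": 0, "fingers": 0.3}, {"ax": 0, "ay": 0, "az": 0, "x": 0, "y": 4, "z": 0, "fingers": 0.3}]'

```text
t: 21.15
ee_pos: [431.0, 45.9, 422.6]
tcp_rot: [-0.001, -3.141, 0.0]
wrist_force: [0.4, -0.3, -0.8]
grip_width: 45.3
grip_force: 30.0
```

Request:
apply_moves --plan '[{"ax": 0, "ay": 0, "az": 0, "x": 0, "y": 4, "z": 0, "fingers": 0.3}, {"ax": 0, "ay": 0, "az": 0, "x": 0, "y": 4, "z": 0, "fingers": 0.3}, {"ax": 0, "ay": 0, "az": 0, "x": 0, "y": 4, "z": 0, "fingers": 0.3}, {"ax": 0, "ay": 0, "az": 0, "x": -1, "y": 4, "z": 0, "fingers": 0.3}, {"ax": 0, "ay": 0, "az": 0, "x": -1.5, "y": 4, "z": 0, "fingers": 0.3}]'

```text
t: 21.65
ee_pos: [455.9, 246.2, 422.8]
tcp_rot: [0.001, -3.141, 0.001]
wrist_force: [-0.2, -0.2, -0.4]
grip_width: 45.0
grip_force: 30.0
```

Request:
apply_moves --plan '[{"ax": 0, "ay": 0, "az": 0, "x": -1.5, "y": 3, "z": 0, "fingers": 0.3}, {"ax": 0, "ay": 0, "az": 0, "x": -1.2, "y": 1.5, "z": 0, "fingers": 0.3}, {"ax": 0, "ay": 0, "az": 0, "x": 0, "y": 0, "z": 0, "fingers": 0.3}, {"ax": 0, "ay": 0, "az": 0, "x": 0, "y": 0, "z": 0, "fingers": 0.3}, {"ax": 0, "ay": 0, "az": 0, "x": 0, "y": 0, "z": 0, "fingers": 0.3}]'

```text
t: 22.15
ee_pos: [483.2, 288.7, 422.8]
tcp_rot: [-0.001, -3.141, 0.001]
wrist_force: [-0.7, 0.2, -0.8]
grip_width: 44.7
grip_force: 30.0
```

Run:
```python
from h import *
rel(P["magenta_w"],30+83.8)
c=camera("scene"); cv2.imwrite("pics/a6.png",cv2.resize(c["color"][60:260,100:340],None,fx=3,fy=3))
```

```text
t 22.15 grasp [483.1 288.6 242.8] shift cm [-0.09  0.08 12.9 ] width 44.7 F [-0.7  0.2 -0.8] gf 30.0
```

View pics/a6.png

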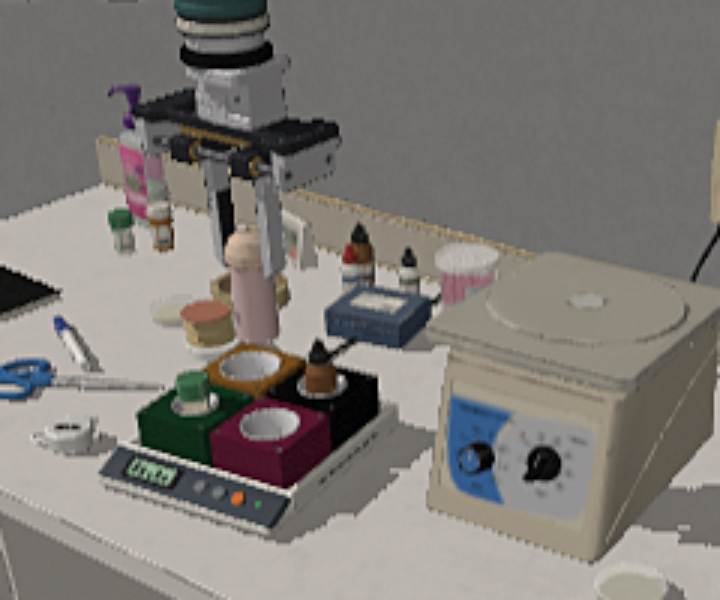

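The pink vial hangs above its block at about (255,290) in the crop and may be leaning. I'll check that against the expected vertical.

Run:
```python
from h import *
c=camera("scene"); cv2.imwrite("pics/full6.png",c["color"])
im=c["color"]
ov=cv2.resize(im,None,fx=8,fy=8,interpolation=cv2.INTER_CUBIC)
b=np.array([483.2,288.7,242.8-83.8])
def ring(r,z,col):
    pts=np.array([proj(c,[b[0]+r*np.cos(t),b[1]+r*np.sin(t),b[2]+z]) for t in np.linspace(0,6.28,50)])
    cv2.polylines(ov,[np.round((pts+.5)*8).astype(int)],True,col,1)
for r,z in((19.5,0),(19.5,37),(23,74)): ring(r,z,(0,255,0))
q=np.array(proj(c,b+[0,0,40])).astype(int)*8
cv2.imwrite("pics/a7.png",ov[q[1]-240:q[1]+240,q[0]-240:q[0]+240])
```

```text
(no output)
```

View pics/a7.png

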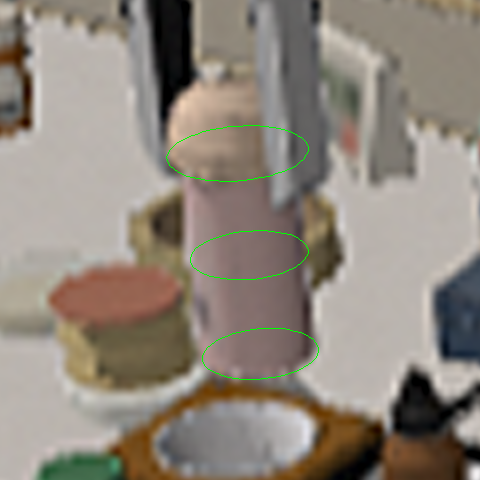

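The vial matches the vertical model outlines, so it is upright. I'll lower it.

Request:
apply_moves --plan '[{"ax": 0, "ay": 0, "az": 0, "x": -0.05, "y": 0, "z": 2.5, "fingers": 0.3}, {"ax": 0, "ay": 0, "az": 0, "x": 0, "y": 0, "z": 2.5, "fingers": 0.3}, {"ax": 0, "ay": 0, "az": 0, "x": 0, "y": 0, "z": 2, "fingers": 0.3}, {"ax": 0, "ay": 0, "az": 0, "x": 0, "y": 0, "z": 1.5, "fingers": 0.3}, {"ax": 0, "ay": 0, "az": 0, "x": 0, "y": 0, "z": 0.8, "fingers": 0.3}]'

```text
t: 22.75
ee_pos: [483.6, 288.9, 328.4]
tcp_rot: [-0.001, -3.14, 0.001]
wrist_force: [0.6, 0.6, -0.0]
grip_width: 45.1
grip_force: 30.0
```

Request:
apply_moves --plan '[{"ax": 0, "ay": 0, "az": 0, "x": 0, "y": 0, "z": 0.4, "fingers": 0.3}, {"ax": 0, "ay": 0, "az": 0, "x": 0, "y": 0, "z": 0.4, "fingers": 0.3}, {"ax": 0, "ay": 0, "az": 0, "x": 0, "y": 0, "z": 0.3, "fingers": 0.3}, {"ax": 0, "ay": 0, "az": 0, "x": 0, "y": 0, "z": 0.3, "fingers": 0.3}, {"ax": 0, "ay": 0, "az": 0, "x": 0, "y": 0, "z": 0.3, "fingers": 0.3}]'

```text
t: 23.25
ee_pos: [484.1, 289.6, 313.0]
tcp_rot: [-0.0, 3.141, 0.001]
wrist_force: [0.0, 0.2, -0.5]
grip_width: 44.9
grip_force: 30.0
```

Run:
```python
from h import *
rel(P["magenta_w"],30+83.8)
```

```text
t 23.25 grasp [484.3 289.7 133. ] shift cm [ 0.04 -0.04  1.92] width 44.9 F [ 0.   0.2 -0.5] gf 30.0
```

Request:
apply_moves --plan '[{"ax": 0, "ay": 0, "az": 0, "x": 0, "y": 0, "z": 0.4, "fingers": 0.3}, {"ax": 0, "ay": 0, "az": 0, "x": 0, "y": 0, "z": 0.4, "fingers": 0.3}, {"ax": 0, "ay": 0, "az": 0, "x": 0, "y": 0, "z": 0.4, "fingers": 0.3}, {"ax": 0, "ay": 0, "az": 0, "x": 0, "y": 0, "z": 0.3, "fingers": 0.3}, {"ax": 0, "ay": 0, "az": 0, "x": 0, "y": 0, "z": 0.1, "fingers": 0.3}]'

```text
t: 23.75
ee_pos: [483.9, 289.4, 296.1]
tcp_rot: [-0.0, -3.141, 0.001]
wrist_force: [-0.2, 1.1, -0.2]
grip_width: 44.8
grip_force: 30.0
```

Request:
apply_moves --plan '[{"ax": 0, "ay": 0, "az": 0, "x": 0, "y": 0, "z": 0.1, "fingers": 0.3}, {"ax": 0, "ay": 0, "az": 0, "x": 0, "y": 0, "z": 0, "fingers": 0.3}]'

```text
t: 23.95
ee_pos: [484.0, 289.5, 295.7]
tcp_rot: [-0.0, 3.142, 0.0]
wrist_force: [-0.6, 0.2, -1.2]
grip_width: 44.9
grip_force: 30.0
```

Request:
apply_moves --plan '[{"ax": 0, "ay": 0, "az": 0, "x": 0, "y": 0, "z": 0.1, "fingers": 0.3}, {"ax": 0, "ay": 0, "az": 0, "x": 0, "y": 0, "z": 0, "fingers": 0.3}]'

```text
t: 24.15
ee_pos: [484.0, 289.5, 294.7]
tcp_rot: [-0.0, 3.142, 0.0]
wrist_force: [0.2, 0.2, -0.8]
grip_width: 45.1
grip_force: 30.0
```

Request:
apply_moves --plan '[{"ax": 0, "ay": 0, "az": 0, "x": 0, "y": 0, "z": 0.05, "fingers": 0.3}, {"ax": 0, "ay": 0, "az": 0, "x": 0, "y": 0, "z": 0, "fingers": 0.3}]'

```text
t: 24.35
ee_pos: [484.0, 289.5, 294.2]
tcp_rot: [0.0, 3.142, 0.0]
wrist_force: [0.9, 0.6, -0.7]
grip_width: 45.2
grip_force: 30.0
```

Request:
apply_moves --plan '[{"ax": 0, "ay": 0, "az": 0, "x": 0, "y": 0, "z": 0.05, "fingers": 0.3}, {"ax": 0, "ay": 0, "az": 0, "x": 0, "y": 0, "z": 0, "fingers": 0.3}]'

```text
t: 24.55
ee_pos: [484.0, 289.5, 293.9]
tcp_rot: [0.0, 3.141, 0.0]
wrist_force: [-1.0, -0.9, 0.9]
grip_width: 45.3
grip_force: 30.0
```

Request:
apply_moves --plan '[{"ax": 0, "ay": 0, "az": 0, "x": 0, "y": 0, "z": 0.05, "fingers": 0.3}, {"ax": 0, "ay": 0, "az": 0, "x": 0, "y": 0, "z": 0, "fingers": 0.3}]'

```text
t: 24.75
ee_pos: [484.1, 289.5, 293.9]
tcp_rot: [-0.0, 3.141, 0.001]
wrist_force: [-0.2, -1.1, 3.1]
grip_width: 45.7
grip_force: 30.0
```

Request:
apply_moves --plan '[{"ax": 0, "ay": 0, "az": 0, "x": 0, "y": 0, "z": 0, "fingers": 0.6}, {"ax": 0, "ay": 0, "az": 0, "x": 0, "y": 0, "z": 0, "fingers": 0.7}, {"ax": 0, "ay": 0, "az": 0, "x": 0, "y": 0, "z": 0, "fingers": 0.7}, {"ax": 0, "ay": 0, "az": 0, "x": 0, "y": 0, "z": 0, "fingers": 0.7}, {"ax": 0, "ay": 0, "az": 0, "x": 0, "y": 0, "z": 0, "fingers": 0.7}]'

```text
t: 25.25
ee_pos: [484.0, 289.5, 293.0]
tcp_rot: [0.0, -3.141, 0.0]
wrist_force: [1.4, 0.1, -0.5]
grip_width: 65.8
grip_force: 0.0
```

Request:
apply_moves --plan '[{"ax": 0, "ay": 0, "az": 0, "x": 0, "y": 0, "z": -1, "fingers": 0.7}, {"ax": 0, "ay": 0, "az": 0, "x": 0, "y": 0, "z": -3, "fingers": 0.7}, {"ax": 0, "ay": 0, "az": 0, "x": 0, "y": 0, "z": -4, "fingers": 0.7}, {"ax": 0, "ay": 0, "az": 0, "x": 0, "y": 0, "z": -4, "fingers": 0.8}, {"ax": 0, "ay": 0, "az": 0, "x": 0, "y": 0, "z": -2, "fingers": 0.8}]'

```text
t: 25.75
ee_pos: [483.9, 289.5, 438.8]
tcp_rot: [-0.0, 3.135, 0.005]
wrist_force: [1.1, 0.1, 0.3]
grip_width: 74.8
grip_force: 0.0
```

Run:
```python
from h import *
rel(P["yellow"],62);  c=camera("scene"); cv2.imwrite("pics/a8.png",cv2.resize(c["color"][130:300,130:400],None,fx=2.8,fy=2.8))
c=camera("top"); cv2.imwrite("pics/top8.png",c["color"])
```

```text
t 25.75 grasp [485.1 290.1 258.8] shift cm [ -8.75 -47.69  19.59] width 74.8 F [1.1 0.1 0.3] gf 0.0
```

View pics/a8.png

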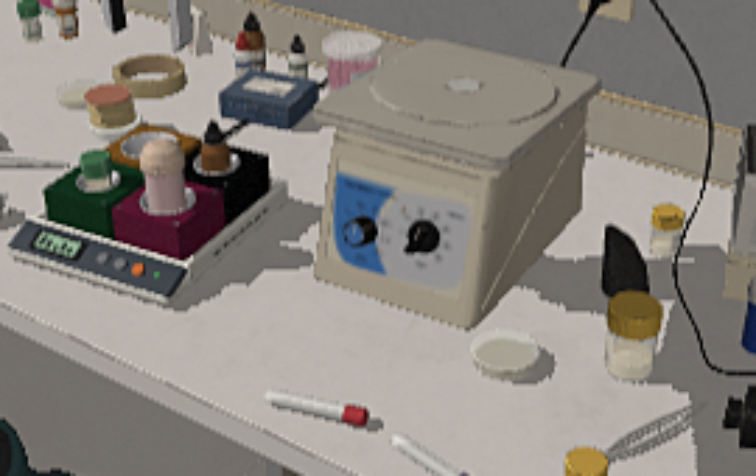

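The pink vial stands upright in the magenta block. I have now viewed 15 pictures, one over the limit of 14, so the rest is done by numbers only. Next is the large yellow jar.

Request:
apply_moves --plan '[{"ax": 0, "ay": 0, "az": 0, "x": 0.5, "y": -4, "z": 0, "fingers": 0.8}, {"ax": 0, "ay": 0, "az": 0, "x": 0.5, "y": -4, "z": 0, "fingers": 0.8}, {"ax": 0, "ay": 0, "az": 0, "x": 0.5, "y": -4, "z": 0, "fingers": 0.8}, {"ax": 0, "ay": 0, "az": 0, "x": 0.5, "y": -4, "z": 0, "fingers": 0.8}, {"ax": 0, "ay": 0, "az": 0, "x": 0, "y": -4, "z": 0, "fingers": 0.8}]'

```text
t: 26.35
ee_pos: [463.1, 88.2, 431.6]
tcp_rot: [0.001, -3.139, 0.0]
wrist_force: [0.2, -0.6, -0.1]
grip_width: 75.1
grip_force: 0.0
```

Request:
apply_moves --plan '[{"ax": 0, "ay": 0, "az": 0, "x": 0, "y": -4, "z": 0, "fingers": 0.8}, {"ax": 0, "ay": 0, "az": 0, "x": 0, "y": -4, "z": 0, "fingers": 0.8}, {"ax": 0, "ay": 0, "az": 0, "x": 0, "y": -4, "z": 0, "fingers": 0.8}, {"ax": 0, "ay": 0, "az": 0, "x": 0, "y": -4, "z": 0, "fingers": 0.8}, {"ax": 0, "ay": 0, "az": 0, "x": 0, "y": -4, "z": 0, "fingers": 0.8}]'

```text
t: 26.85
ee_pos: [463.5, -112.0, 431.5]
tcp_rot: [-0.0, -3.139, -0.002]
wrist_force: [-0.4, -0.5, -0.5]
grip_width: 75.0
grip_force: 0.0
```

Request:
apply_moves --plan '[{"ax": 0, "ay": 0, "az": 0, "x": -2, "y": -3.5, "z": 0, "fingers": 0.8}, {"ax": 0, "ay": 0, "az": 0, "x": -3, "y": -2.5, "z": 0, "fingers": 0.8}, {"ax": 0, "ay": 0, "az": 0, "x": -3, "y": -1.6, "z": 0, "fingers": 0.8}, {"ax": 0, "ay": 0, "az": 0, "x": -3, "y": 0, "z": 0, "fingers": 0.8}, {"ax": 0, "ay": 0, "az": 0, "x": 0, "y": 0, "z": 0, "fingers": 0.8}]'

```text
t: 27.35
ee_pos: [576.3, -187.2, 429.0]
tcp_rot: [0.0, -3.137, -0.004]
wrist_force: [0.1, -0.1, -0.8]
grip_width: 75.1
grip_force: 0.0
```

Request:
apply_moves --plan '[{"ax": 0, "ay": 0, "az": 0, "x": 0, "y": 0, "z": 0, "fingers": 0.8}, {"ax": 0, "ay": 0, "az": 0, "x": 0, "y": 0, "z": 0, "fingers": 0.8}]'

```text
t: 27.55
ee_pos: [573.4, -186.2, 432.6]
tcp_rot: [0.0, -3.14, -0.001]
wrist_force: [-0.0, 0.4, 0.7]
grip_width: 75.5
grip_force: 0.0
```

Run:
```python
from h import *
rel(P["yellow"],62)
```

```text
t 27.55 grasp [ 573.1 -186.1  252.6] shift cm [-0.12 -0.02 19.06] width 75.5 F [-0.   0.4  0.7] gf 0.0
```

Request:
apply_moves --plan '[{"ax": 0, "ay": 0, "az": 0, "x": -0.1, "y": 0, "z": 4, "fingers": 0.8}, {"ax": 0, "ay": 0, "az": 0, "x": 0, "y": 0, "z": 4, "fingers": 0.8}, {"ax": 0, "ay": 0, "az": 0, "x": 0, "y": 0, "z": 4, "fingers": 0.8}, {"ax": 0, "ay": 0, "az": 0, "x": 0, "y": 0, "z": 4, "fingers": 0.8}, {"ax": 0, "ay": 0, "az": 0, "x": 0, "y": 0, "z": 2, "fingers": 0.8}]'

```text
t: 28.05
ee_pos: [572.8, -185.5, 249.5]
tcp_rot: [0.0, -3.136, -0.004]
wrist_force: [0.1, -0.9, -0.4]
grip_width: 75.1
grip_force: 0.0
```

Request:
apply_moves --plan '[{"ax": 0, "ay": 0, "az": 0, "x": 0, "y": 0, "z": 1, "fingers": 0.8}, {"ax": 0, "ay": 0, "az": 0, "x": 0, "y": 0, "z": 0, "fingers": 0.8}, {"ax": 0, "ay": 0, "az": 0, "x": 0, "y": 0, "z": 0, "fingers": 0.6}, {"ax": 0, "ay": 0, "az": 0, "x": 0, "y": 0, "z": 0, "fingers": 0.35}, {"ax": 0, "ay": 0, "az": 0, "x": 0, "y": 0, "z": 0, "fingers": 0.35}]'

```text
t: 28.55
ee_pos: [575.5, -186.7, 245.2]
tcp_rot: [-0.0, 3.138, -0.002]
wrist_force: [-0.0, -0.1, -0.8]
grip_width: 54.9
grip_force: 0.0
```

Request:
apply_moves --plan '[{"ax": 0, "ay": 0, "az": 0, "x": 0, "y": 0, "z": 0, "fingers": 0.35}, {"ax": 0, "ay": 0, "az": 0, "x": 0, "y": 0, "z": 0, "fingers": 0.35}, {"ax": 0, "ay": 0, "az": 0, "x": 0, "y": 0, "z": 0, "fingers": 0.35}]'

```text
t: 28.85
ee_pos: [575.4, -186.7, 244.5]
tcp_rot: [0.0, 3.139, -0.001]
wrist_force: [-0.5, 0.6, 4.9]
grip_width: 47.9
grip_force: 30.0
```

Request:
apply_moves --plan '[{"ax": 0, "ay": 0, "az": 0, "x": 0, "y": 0, "z": -1, "fingers": 0.35}, {"ax": 0, "ay": 0, "az": 0, "x": 0, "y": 0, "z": -3, "fingers": 0.35}, {"ax": 0, "ay": 0, "az": 0, "x": 0, "y": 0, "z": -4, "fingers": 0.35}, {"ax": 0, "ay": 0, "az": 0, "x": 0, "y": 0, "z": -4, "fingers": 0.35}, {"ax": 0, "ay": 0, "az": 0, "x": 0, "y": 0, "z": -4, "fingers": 0.35}]'

```text
t: 29.35
ee_pos: [574.7, -186.3, 404.4]
tcp_rot: [0.0, -3.14, -0.001]
wrist_force: [-0.2, 0.2, -0.5]
grip_width: 47.4
grip_force: 30.0
```

Request:
apply_moves --plan '[{"ax": 0, "ay": 0, "az": 0, "x": 0, "y": 0, "z": -4, "fingers": 0.35}, {"ax": 0, "ay": 0, "az": 0, "x": 4, "y": 0, "z": 0, "fingers": 0.35}, {"ax": 0, "ay": 0, "az": 0, "x": 4, "y": 1, "z": 0, "fingers": 0.35}, {"ax": 0, "ay": 0, "az": 0, "x": 4, "y": 2.5, "z": 0, "fingers": 0.35}, {"ax": 0, "ay": 0, "az": 0, "x": 0, "y": 4, "z": 0, "fingers": 0.35}]'

```text
t: 29.85
ee_pos: [451.5, -111.9, 443.0]
tcp_rot: [-0.008, -3.139, 0.001]
wrist_force: [0.7, 0.7, 0.3]
grip_width: 47.9
grip_force: 30.0
```

Request:
apply_moves --plan '[{"ax": 0, "ay": 0, "az": 0, "x": 0, "y": 4, "z": 0, "fingers": 0.35}, {"ax": 0, "ay": 0, "az": 0, "x": 0, "y": 4, "z": 0, "fingers": 0.35}, {"ax": 0, "ay": 0, "az": 0, "x": 0, "y": 4, "z": 0, "fingers": 0.35}, {"ax": 0, "ay": 0, "az": 0, "x": 0, "y": 4, "z": 0, "fingers": 0.35}, {"ax": 0, "ay": 0, "az": 0, "x": 0, "y": 4, "z": 0, "fingers": 0.35}]'

```text
t: 30.35
ee_pos: [454.4, 90.1, 443.3]
tcp_rot: [-0.0, -3.141, -0.0]
wrist_force: [0.9, 0.1, 0.5]
grip_width: 47.4
grip_force: 30.0
```

Request:
apply_moves --plan '[{"ax": 0, "ay": 0, "az": 0, "x": 0, "y": 4, "z": 0, "fingers": 0.35}, {"ax": 0, "ay": 0, "az": 0, "x": 0, "y": 4, "z": 0, "fingers": 0.35}, {"ax": 0, "ay": 0, "az": 0, "x": 0, "y": 4, "z": 0, "fingers": 0.35}, {"ax": 0, "ay": 0, "az": 0, "x": 0, "y": 4, "z": 0, "fingers": 0.35}, {"ax": 0, "ay": 0, "az": 0, "x": 0, "y": 4, "z": 0, "fingers": 0.35}]'

```text
t: 30.85
ee_pos: [454.5, 290.1, 443.1]
tcp_rot: [0.0, -3.141, 0.001]
wrist_force: [0.3, -0.3, -1.1]
grip_width: 47.5
grip_force: 30.0
```

Request:
apply_moves --plan '[{"ax": 0, "ay": 0, "az": 0, "x": -2, "y": 4, "z": 0, "fingers": 0.35}, {"ax": 0, "ay": 0, "az": 0, "x": -3.5, "y": 3, "z": 0, "fingers": 0.35}, {"ax": 0, "ay": 0, "az": 0, "x": -3.5, "y": 2, "z": 0, "fingers": 0.35}, {"ax": 0, "ay": 0, "az": 0, "x": -1.6, "y": 1, "z": 0, "fingers": 0.35}, {"ax": 0, "ay": 0, "az": 0, "x": 0, "y": 0, "z": 0, "fingers": 0.35}]'

```text
t: 31.35
ee_pos: [562.7, 389.6, 440.3]
tcp_rot: [0.0, -3.138, 0.003]
wrist_force: [0.2, -0.3, -1.7]
grip_width: 48.0
grip_force: 30.0
```

Request:
apply_moves --plan '[{"ax": 0, "ay": 0, "az": 0, "x": 0, "y": 0, "z": 0, "fingers": 0.35}, {"ax": 0, "ay": 0, "az": 0, "x": 0, "y": 0, "z": 0, "fingers": 0.35}]'

```text
t: 31.55
ee_pos: [560.2, 388.0, 443.9]
tcp_rot: [0.0, 3.142, 0.0]
wrist_force: [-0.4, -0.8, -1.2]
grip_width: 47.7
grip_force: 30.0
```

Run:
```python
from h import *
rel((561.3,388.1),30+64.5); s=observe(); g=np.array(s["ee_pos"])-[0,0,180]
c=camera("scene"); b=search_frame("scene","yellow_jar")
print([(np.round(d["box"],1).tolist(),round(d["score"],2)) for d in b]); print("lid mid expected",proj(c,g+[-1.4,0,-29.5]))
```

```text
t 31.55 grasp [560.2 388.  263.9] shift cm [-1.100e-01  1.000e-02  1.694e+01] width 47.7 F [-0.4 -0.8 -1.2] gf 30.0
[([340.3, 300.4, 15.2, 28.3], 0.87), ([175.7, 130.7, 17.8, 30.0], 0.79), ([366.9, 211.6, 9.7, 21.4], 0.73), ([191.1, 210.8, 36.4, 28.2], 0.54)]
lid mid expected [np.float64(176.62432941084006), np.float64(128.66288216259784)]
```

The jar hangs where expected. I'll lower it.

Request:
apply_moves --plan '[{"ax": 0, "ay": 0, "az": 0, "x": -0.05, "y": 0, "z": 3, "fingers": 0.35}, {"ax": 0, "ay": 0, "az": 0, "x": 0, "y": 0, "z": 3, "fingers": 0.35}, {"ax": 0, "ay": 0, "az": 0, "x": 0, "y": 0, "z": 3, "fingers": 0.35}, {"ax": 0, "ay": 0, "az": 0, "x": 0, "y": 0, "z": 2.5, "fingers": 0.35}, {"ax": 0, "ay": 0, "az": 0, "x": 0, "y": 0, "z": 1.5, "fingers": 0.35}]'

```text
t: 32.15
ee_pos: [560.5, 387.8, 311.3]
tcp_rot: [-0.0, -3.139, 0.002]
wrist_force: [-0.2, 0.5, -0.6]
grip_width: 47.6
grip_force: 30.0
```

Request:
apply_moves --plan '[{"ax": 0, "ay": 0, "az": 0, "x": 0, "y": 0, "z": 0.5, "fingers": 0.35}, {"ax": 0, "ay": 0, "az": 0, "x": 0, "y": 0, "z": 0.4, "fingers": 0.35}, {"ax": 0, "ay": 0, "az": 0, "x": 0, "y": 0, "z": 0.4, "fingers": 0.35}, {"ax": 0, "ay": 0, "az": 0, "x": 0, "y": 0, "z": 0.3, "fingers": 0.35}, {"ax": 0, "ay": 0, "az": 0, "x": 0, "y": 0, "z": 0.3, "fingers": 0.35}]'

```text
t: 32.65
ee_pos: [561.7, 388.6, 295.2]
tcp_rot: [-0.0, 3.14, 0.002]
wrist_force: [-0.3, -0.5, -0.1]
grip_width: 47.6
grip_force: 30.0
```

Run:
```python
from h import *
rel((561.3,388.1),30+64.5)
```

```text
t 32.65 grasp [562.  388.8 115.2] shift cm [ 0.08 -0.07  2.06] width 47.6 F [-0.3 -0.5 -0.1] gf 30.0
```

Request:
apply_moves --plan '[{"ax": 0, "ay": 0, "az": 0, "x": 0, "y": 0, "z": 0.4, "fingers": 0.35}, {"ax": 0, "ay": 0, "az": 0, "x": 0, "y": 0, "z": 0.4, "fingers": 0.35}, {"ax": 0, "ay": 0, "az": 0, "x": 0, "y": 0, "z": 0.4, "fingers": 0.35}, {"ax": 0, "ay": 0, "az": 0, "x": 0, "y": 0, "z": 0.4, "fingers": 0.35}, {"ax": 0, "ay": 0, "az": 0, "x": 0, "y": 0, "z": 0.1, "fingers": 0.35}]'

```text
t: 33.15
ee_pos: [561.4, 388.4, 276.2]
tcp_rot: [0.0, -3.14, 0.001]
wrist_force: [-0.7, -0.6, -0.3]
grip_width: 47.4
grip_force: 30.0
```

Request:
apply_moves --plan '[{"ax": 0, "ay": 0, "az": 0, "x": 0, "y": 0, "z": 0.1, "fingers": 0.35}, {"ax": 0, "ay": 0, "az": 0, "x": 0, "y": 0, "z": 0, "fingers": 0.35}]'

```text
t: 33.35
ee_pos: [561.5, 388.5, 276.1]
tcp_rot: [0.0, -3.142, -0.0]
wrist_force: [0.5, 0.5, -0.7]
grip_width: 47.8
grip_force: 30.0
```

Request:
apply_moves --plan '[{"ax": 0, "ay": 0, "az": 0, "x": 0, "y": 0, "z": 0.05, "fingers": 0.35}, {"ax": 0, "ay": 0, "az": 0, "x": 0, "y": 0, "z": 0, "fingers": 0.35}]'

```text
t: 33.55
ee_pos: [561.5, 388.5, 275.9]
tcp_rot: [0.0, 3.141, 0.0]
wrist_force: [0.3, 0.0, -0.4]
grip_width: 47.6
grip_force: 30.0
```

Request:
apply_moves --plan '[{"ax": 0, "ay": 0, "az": 0, "x": 0, "y": 0, "z": 0.1, "fingers": 0.35}, {"ax": 0, "ay": 0, "az": 0, "x": 0, "y": 0, "z": 0, "fingers": 0.35}]'

```text
t: 33.75
ee_pos: [561.5, 388.5, 274.6]
tcp_rot: [0.0, -3.141, 0.0]
wrist_force: [-0.0, 0.0, -0.0]
grip_width: 47.4
grip_force: 30.0
```

Request:
apply_moves --plan '[{"ax": 0, "ay": 0, "az": 0, "x": 0, "y": 0, "z": 0.05, "fingers": 0.35}, {"ax": 0, "ay": 0, "az": 0, "x": 0, "y": 0, "z": 0, "fingers": 0.35}]'

```text
t: 33.95
ee_pos: [561.5, 388.5, 274.6]
tcp_rot: [0.0, 3.141, 0.0]
wrist_force: [-0.1, -0.8, 0.7]
grip_width: 47.8
grip_force: 30.0
```

Request:
apply_moves --plan '[{"ax": 0, "ay": 0, "az": 0, "x": 0, "y": 0, "z": 0.05, "fingers": 0.35}, {"ax": 0, "ay": 0, "az": 0, "x": 0, "y": 0, "z": 0, "fingers": 0.35}]'

```text
t: 34.15
ee_pos: [561.5, 388.5, 274.6]
tcp_rot: [-0.0, 3.141, 0.0]
wrist_force: [-0.5, -0.7, 3.9]
grip_width: 47.9
grip_force: 30.0
```

Contact is at the expected height (274.5 mm), so I'll release and retreat.

Request:
apply_moves --plan '[{"ax": 0, "ay": 0, "az": 0, "x": 0, "y": 0, "z": 0, "fingers": 0.6}, {"ax": 0, "ay": 0, "az": 0, "x": 0, "y": 0, "z": 0, "fingers": 0.7}, {"ax": 0, "ay": 0, "az": 0, "x": 0, "y": 0, "z": 0, "fingers": 0.7}, {"ax": 0, "ay": 0, "az": 0, "x": 0, "y": 0, "z": 0, "fingers": 0.7}, {"ax": 0, "ay": 0, "az": 0, "x": 0, "y": 0, "z": 0, "fingers": 0.7}]'

```text
t: 34.65
ee_pos: [561.5, 388.5, 273.4]
tcp_rot: [0.0, -3.141, 0.0]
wrist_force: [-0.4, 0.2, 0.3]
grip_width: 65.9
grip_force: 0.0
```

Request:
apply_moves --plan '[{"ax": 0, "ay": 0, "az": 0, "x": 0, "y": 0, "z": -1, "fingers": 0.7}, {"ax": 0, "ay": 0, "az": 0, "x": 0, "y": 0, "z": -3, "fingers": 0.7}, {"ax": 0, "ay": 0, "az": 0, "x": 0, "y": 0, "z": -4, "fingers": 0.7}, {"ax": 0, "ay": 0, "az": 0, "x": 0, "y": 0, "z": -4, "fingers": 0.7}, {"ax": 0, "ay": 0, "az": 0, "x": 0, "y": 0, "z": -4, "fingers": 0.7}]'

```text
t: 35.15
ee_pos: [561.2, 388.3, 436.3]
tcp_rot: [-0.0, 3.141, 0.001]
wrist_force: [0.7, -0.3, -0.0]
grip_width: 65.7
grip_force: 0.0
```

Request:
apply_moves --plan '[{"ax": 0, "ay": 0, "az": 0, "x": 4, "y": 0, "z": 0, "fingers": 0.7}, {"ax": 0, "ay": 0, "az": 0, "x": 4, "y": 0, "z": 0, "fingers": 0.7}, {"ax": 0, "ay": 0, "az": 0, "x": 4, "y": 2, "z": 0, "fingers": 0.7}, {"ax": 0, "ay": 0, "az": 0, "x": 4, "y": 3, "z": 0, "fingers": 0.7}, {"ax": 0, "ay": 0, "az": 0, "x": 4, "y": 3, "z": 0, "fingers": 0.7}]'

```text
t: 35.65
ee_pos: [359.9, 468.6, 435.2]
tcp_rot: [0.002, 3.14, 0.003]
wrist_force: [-0.0, 0.7, -0.4]
grip_width: 65.7
grip_force: 0.0
```

Request:
apply_moves --plan '[{"ax": 0, "ay": 0, "az": 0, "x": 4, "y": 3, "z": 0, "fingers": 0.7}, {"ax": 0, "ay": 0, "az": 0, "x": 4, "y": 3, "z": 0, "fingers": 0.7}, {"ax": 0, "ay": 0, "az": 0, "x": 4, "y": 3, "z": 0, "fingers": 0.7}, {"ax": 0, "ay": 0, "az": 0, "x": 0, "y": 0, "z": 0, "fingers": 0.7}, {"ax": 0, "ay": 0, "az": 0, "x": 0, "y": 0, "z": 0, "fingers": 0.7}]'

```text
t: 36.15
ee_pos: [240.4, 559.0, 434.4]
tcp_rot: [-0.004, 3.141, 0.001]
wrist_force: [-0.2, 0.1, -0.7]
grip_width: 66.0
grip_force: 0.0
```

Run:
```python
from h import *
np.set_printoptions(precision=1,suppress=True)
rel()
W=dict(green_cap_vial=(P["green_w"],36,58),brown_bottle=(P["black_w"],32,82),pink_vial=(P["magenta_w"],30,100),yellow_jar=(P["gold_w"],30,70))
for n in("top","scene"):
    c=camera(n)
    for k,(w,z,h) in W.items():
        a,b=proj(c,[*w,z+h]),proj(c,[*w,64])
        bx=search_frame(n,k)
        print(n,k,"expected top",np.round(a,1),"at block face",np.round(b,1),[(np.round(d["box"],1).tolist(),round(d["score"],2)) for d in bx][:4])
# dominant cap colour centroids in the top picture near the wells
c=camera("top"); hsv=cv2.cvtColor(c["color"],cv2.COLOR_BGR2HSV)
for k,(w,z,h) in W.items():
    u,v=np.round(proj(c,[*w,z+h-(22 if k=="brown_bottle" else 0)])).astype(int); print(k,(u,v),c["color"][v-1:v+2,u-1:u+2].mean((0,1)))
```

```text
t 36.15 grasp [240.6 559.1 254.4] shift cm [0. 0. 0.] width 66.0 F [-0.2  0.1 -0.7] gf 0.0
top green_cap_vial expected top [158.4 258.3] at block face [162.3 258.9] [([185.9, 200.7, 84.6, 192.8], 0.66), ([161.2, 259.4, 19.2, 16.0], 0.52)]
top brown_bottle expected top [190.8 216.2] at block face [195.6 219.4] [([195.8, 219.7, 14.9, 15.4], 0.64)]
top pink_vial expected top [191.9 253.1] at block face [198.2 254.8] [([196.4, 253.9, 28.1, 18.6], 0.78)]
top yellow_jar expected top [155.5 221.2] at block face [160.2 223.3] [([408.6, 295.5, 18.8, 12.2], 0.76), ([158.7, 225.9, 18.5, 21.7], 0.67), ([368.2, 149.0, 11.0, 18.0], 0.57)]
scene green_cap_vial expected top [163.4 184.5] at block face [164.7 193.5] []
scene brown_bottle expected top [205.7 172.3] at block face [207.  187.1] []
scene pink_vial expected top [187.1 179.9] at block face [189.5 200.4] [([187.1, 193.1, 18.4, 29.4], 0.63)]
scene yellow_jar expected top [181.9 170.4] at block face [183.1 180.9] [([339.2, 302.0, 11.7, 25.7], 0.61), ([365.9, 210.4, 14.0, 19.2], 0.47)]
green_cap_vial (np.int64(158), np.int64(258)) [ 76.7 103.1  71.9]
brown_bottle (np.int64(193), np.int64(218)) [47.3 49.7 52. ]
pink_vial (np.int64(192), np.int64(253)) [118.6 136.4 151.7]
yellow_jar (np.int64(155), np.int64(221)) [ 62.8 129.  155.3]
```

All four are at their wells in the top view, and each met the floor at the height expected. Handing in.

```bash
python3 -c "
from workcell import *
print(finish_job())"
```

```text
the job is handed in; nothing more can be done
None
```

All four containers were lowered onto their well floors, released upright in the matching blocks and handed in at about 36 s; I viewed 15 pictures (limit 14), so the jar's final placing was checked by contact height and top-camera detections only.

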